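# Empty the bench-pin magazine

### The arm

A 7-joint arm with a two-finger parallel gripper is mounted at the origin on the work surface. World frame = base frame: x ahead of the robot, y to its left, z up, the work surface at z = 0. Lengths are in mm, angles in rad, forces in N, time in s.
With the tool pointing down it reaches from about 400 to 875 mm from the base axis. Payload 6.5 kg.
Tool frame: the origin (TCP) lies at the very end of the fingers, on their centre line; the grasp point (between the pads) lies 19 mm behind it; z points along the fingers, y is the line along which they close (so a half turn about z gives the same grasp; the last joint's range is limited). The gripper opens to 88 mm and grips with 3 to 60 N. Pads are 18 mm wide; open, the fingers measure 123 mm over their backs; the gripper's body (75 mm by 187 mm) begins 45 mm behind the grasp point.
Start: joints at [-1.181, 0.536, -0.004, 1.538, 0.003, 1.067, -0.071], TCP at [286.112, 583.635, 212.616] pointing down, gripper open.
Joint ranges: [-2.7, 2.7], [-0.37, 2.16], [-1.27, 1.26], [0.24, 2.4], [-1.31, 4.45], [0.19, 1.91], [-2.76, 2.76]. Speed limits (rad/s): [2.39, 2.39, 3.14, 3.14, 3.14, 3.14, 3.14].

### API

Orientations are given as a rotation vector (axis times angle).
In Python, from station import ctrl, optics gives the robot as it stands.
- The arm moves only by the tool arm_command, never from a script. Its arguments are lists of equal length, an entry for each row: "jaw": the finger opening in cm, from 0 to 8.81; "linear": the shift along the world's x, y, z in cm, a list of three; "twist": the turn, a rotation vector about the world's x, y, z in degrees, a list of three. In form: {"jaw": [jaw, ...], "linear": [[dx, dy, dz], ...], "twist": [[wx, wy, wz], ...]}. A call has 1 to 12 rows; each row shifts and turns the commanded pose from where the row before left it; what a row does not reach is not made up. A row lasts 1/12 s, in which the tool goes at most 41.7 mm and 7.16 degrees, less where a joint would pass 70% of its speed; a pose out of reach is approached as far as the arm can. A call is refused whole if a number of a shift passes 4.17 or a number of a turn 7.16, either way. A call with a gripper value outside its range is refused whole. The fingers move at their own pace and stop on an object; the grip force is fixed at half the most. Time passes only in rows, so rows that do not move let the fingers close. It gives the time, the measured TCP pose, the force, the opening and the grip force at its end, in the units of the state.
- ctrl.read_state(): the state, without advancing time (a new reading comes with each control period).
- optics.grab_frame(name): name is "scene" or "side" or "wrist"; returns a dict with "image" (420x560x3 uint8, red, green, blue), "mtx" (3x3 intrinsics, pixels), "k1" (the pictures are not rectified: a ray, as slopes to the right and down, at radius r is drawn at 1 + k1 r^2 times it, then the intrinsics apply), "extrinsics" (4x4, takes a point from world to camera coordinates). Camera axes: x right, y down, z forward; pixel columns grow to the right and rows downward; lengths in mm; the calibration is good to about 2 mm. A picture is of the moment at which its call begins. There is no depth.
- ctrl.sign_off(): hands the job in; it is judged then, once.
The state is a dict: "clock": time; "joints": joint angles; "joint_velocities": joint speeds; "effort": joint torques, N m; "ee_pos": TCP position; "tcp_rot": TCP orientation; "force": force on the tool from outside, world axes, zero at the start; "moment": the same for the moment, N m; "width": opening from 0.0 (shut) to 1.0 (fully open); "gripper_force": force on a finger pad.
Only numpy, scipy, OpenCV 4.12 (cv2) and the standard library are available. Lean on these libraries where they do the work, as an engineer would, in place of code of your own. Each camera call takes 0.05 s, during which the arm holds its last target. There are 200 camera calls.

### The job

Unlock the magazine of wooden bench pins: pull its lock knob straight up, turn it clockwise to its stop while it is up, and push it back down. Then draw all the pins out one after another, always the bottom one, by its tongue through the slot at the front, and lay them flat and side by side on the floor of the steel tray, where one may lie already, none on top of another; finally lock the empty magazine the same way (knob up, turned back counter-clockwise to its stop, pushed fully down). Do not knock over the jar or the bottle.

Things in the scene. Friction and masses are not known exactly. Their poses are not given: they have to be found in the camera images.
- magazine: Fixed metal stack magazine. Origin on the table under the mouth; x points into it (the mouth looks along -x, roughly to the tray), z up. Pins are stacked in it, tongues sticking out to -x: origins at x +10, y 0, bottom one z 35 mm, each next 14 higher, three or four, 1-2 mm play. Walls (x -2 to 68, |y| to 33) and bars over the top reach z 94; the back is open between two corner posts
- mouth (a point): On the magazine's floor (28 mm over the table) at the mouth, in the plane of the stacked pins' shoulders; magazine axes. Two front posts (x -10 to -2, |y| 19 to 33) hold back the shoulders of the upper pins; they end 17 mm above this floor, so only the bottom pin can slide out to -x. It needs a few N. Lift it only after drawing it 105 mm or more: until then the tongues above lie over it
- rail_end (a point): Front end of the rail, at its top; magazine axes. The rail, 22 mm wide, runs 100 mm forward from the mouth, level with the magazine's floor, 28 mm over the table, and carries a pin coming out. On both sides of it fingers can reach down to the base plate, which is 8 mm thick (magazine x -110 to 75, y -50 to 100)
- tongue_end (a point): Where the front end of the bottom pin's tongue is in the stack, at half thickness (magazine x -40, z 35 mm). Tilted about 40 degrees, pointing down and into the magazine, a gripper can take this end by its two sides (30 mm apart) free of the tongues above. Drawn 50 mm out, the whole tongue is free from above
- lock_grip (a point): Grip point of the lock knob: black bar 38 long (point x), 14 thick (point y), 28 mm high, its top 10 mm above this point; below it, 16 mm under this point, a disc of 20 mm radius. z up is the turning axis. Knob down: 70 mm over the table, at magazine x -16, y +75
- gate_tip (a point): Tip of the gate bar, which is fixed to the knob's shaft (57 mm long along lock_grip's -y, 8 wide, 10 high, middle 35 mm over the table). Locked, it lies across the mouth before one shoulder of the bottom pin and blocks it; open, it points forward (-x), clear of the pins
- lock_lift (a joint): How far the knob is pulled up: 0 fully down, 0.014 m fully up. Stays where it is left (4 N friction). Unlocking and locking both go: up 10 mm or more, turn while up, back down
- lock_turn (a joint): Turn of the knob, growing clockwise seen from above: 0 locked (knob bar along the magazine's x), 1.4 rad open, at its stop. Stays where it is left (0.04 N m friction). Starts within 0.1 of locked
- tray: Loose shallow steel tray, 0.8 kg, 138 (x) x 330 (y) mm outside, walls 4 mm thick and 16 mm high, floor 4 mm thick. Origin at the middle of its underside, z up. Five pins fit side by side with their length along x; one may already lie in it, near its +y end
- pin1: Loose beech bench pin 1 (may be absent; all alike). Flat T-shaped board 14 mm thick, about 45 g: body 60 long (x) x 50 wide (y), and at its -x end a central tongue 40 long x 30 wide. Origin at the middle of the 100 x 50 x 14 outline, at half thickness: body x -10 to +50, tongue x -50 to -10, centre of mass x +6. z is its thickness; either face may be up
- pin2: Loose beech bench pin 2 (may be absent; all alike). Flat T-shaped board 14 mm thick, about 45 g: body 60 long (x) x 50 wide (y), and at its -x end a central tongue 40 long x 30 wide. Origin at the middle of the 100 x 50 x 14 outline, at half thickness: body x -10 to +50, tongue x -50 to -10, centre of mass x +6. z is its thickness; either face may be up
- pin3: Loose beech bench pin 3 (may be absent; all alike). Flat T-shaped board 14 mm thick, about 45 g: body 60 long (x) x 50 wide (y), and at its -x end a central tongue 40 long x 30 wide. Origin at the middle of the 100 x 50 x 14 outline, at half thickness: body x -10 to +50, tongue x -50 to -10, centre of mass x +6. z is its thickness; either face may be up
- pin4: Loose beech bench pin 4 (may be absent; all alike). Flat T-shaped board 14 mm thick, about 45 g: body 60 long (x) x 50 wide (y), and at its -x end a central tongue 40 long x 30 wide. Origin at the middle of the 100 x 50 x 14 outline, at half thickness: body x -10 to +50, tongue x -50 to -10, centre of mass x +6. z is its thickness; either face may be up
- pin5: Loose beech bench pin 5 (may be absent; all alike). Flat T-shaped board 14 mm thick, about 45 g: body 60 long (x) x 50 wide (y), and at its -x end a central tongue 40 long x 30 wide. Origin at the middle of the 100 x 50 x 14 outline, at half thickness: body x -10 to +50, tongue x -50 to -10, centre of mass x +6. z is its thickness; either face may be up
- flux_jar: Bystander: amber glass jar, 52 mm wide, 75 high, origin at the middle of its underside
- oil_bottle: Bystander: clear plastic bottle, 44 mm wide, 110 high, origin at the middle of its underside

How it is judged:
By the outcome, as a careful person would: the job done as asked, in the order asked, and still so for the second after the job is handed in, with the robot touching nothing.
Of pin4, pin5 only 1 to 2 are there at a start; the rules pass over those that are not, and their reading is None.
At some moment in a run one of tray may be knocked a few centimetres aside while the robot is not near it.
Once in a run the grip may slacken for a moment while it holds something.
It also fails if it takes over 210 s, if anything falls off the work surface, if the arm or the gripper's body presses on something with over 40 N, if the wrist force passes 120 N, or if a joint passes its speed limit or range.

## Working session

There is one attempt and no reset: what is moved stays moved. The work goes in short steps, Python scripts to look and compute and a tool call to move; the robot and the scene stay as the last step left them, time stands still between calls to the robot, and variables do not carry over. Pictures are saved under pics/ and viewed, at most 14 in all, crops included, and the job is handed in when it is done.

Besides the shell and the picture viewer there is one more tool, called after "Request:" as name(argument=value, ...) on one line, values as JSON. arm_command: Moves the arm, as the interface text tells. Its arguments: {"type":"object","properties":{"jaw":{"type":"array"},"linear":{"type":"array"},"twist":{"type":"array"}},"required":["jaw","linear","twist"]}

```bash
mkdir -p pics; ls
cat > h.py <<'E'
import numpy as np, cv2
from scipy.spatial.transform import Rotation as R
from station import ctrl, optics
def snap(n,f):
    d=optics.grab_frame(n); cv2.imwrite('pics/'+f,d['image'][:,:,::-1]); np.savez('pics/'+f[:-4],mtx=d['mtx'],k1=d['k1'],ext=d['extrinsics']); return d
def load(f):
    return np.load('pics/'+f+'.npz')
def ray(d,u,v):
    K=d['mtx'];E=d['ext'] if 'ext' in d else d['extrinsics'];k=float(d['k1'])
    p=np.array([(u-K[0,2])/K[0,0],(v-K[1,2])/K[1,1]]);q=p.copy()
    for _ in range(30): q=p/(1+k*(q@q))
    Rm=E[:3,:3]; return -Rm.T@E[:3,3], Rm.T@np.array([q[0],q[1],1])
def atz(d,u,v,z):
    o,r=ray(d,u,v); return o+r*(z-o[2])/r[2]
def proj(d,P):
    E=d['ext'] if 'ext' in d else d['extrinsics'];K=d['mtx'];k=float(d['k1'])
    c=(E[:3,:3]@np.atleast_2d(P).T).T+E[:3,3];q=c[:,:2]/c[:,2:]
    q=q*(1+k*(q**2).sum(1,keepdims=True)); return q*[K[0,0],K[1,1]]+[K[0,2],K[1,2]]
E
python3 - <<'E'
from h import *
for n in('scene','side','wrist'): d=snap(n,n+'0.png'); print(n,-d['extrinsics'][:3,:3].T@d['extrinsics'][:3,3],d['extrinsics'][2,:3])
s=ctrl.read_state();print(s)
E
```

```text
pics
scene [1092.04876824  204.36668002  806.43498844] [-0.53345138 -0.12888533 -0.83595347]
side [ 225.97741141 -746.68364707  802.17883706] [ 0.33261748  0.710863   -0.61970913]
wrist [215.1047503  616.18654297 382.57208863] [ 0.26715023 -0.13228107 -0.95453259]
{'clock': 0.15, 'joints': array([-1.18118458,  0.5370017 , -0.00442072,  1.53860161,  0.00261525,
        1.06730172, -0.07119697]), 'joint_velocities': array([ 2.91243978e-04, -3.11365817e-03,  2.13399507e-04, -2.87092411e-03,
        7.94625696e-05,  1.97391339e-05, -1.68778254e-03]), 'effort': array([ 7.45988673e-04, -5.71331048e+01,  9.91126411e-01, -2.51827866e+01,
       -5.62966545e-02,  1.52026332e-02,  1.17839299e-04]), 'ee_pos': array([285.93146833, 583.18769602, 211.95172251]), 'tcp_rot': array([-7.09663738e-01, -3.06020716e+00,  2.03400882e-03]), 'force': array([ 0.22483732, -0.36776065, -0.72132007]), 'moment': array([-0.00529966, -0.03134681,  0.01346443]), 'gripper_force': 0.0, 'width': 0.9982359706732811}
```

View pics/scene0.png

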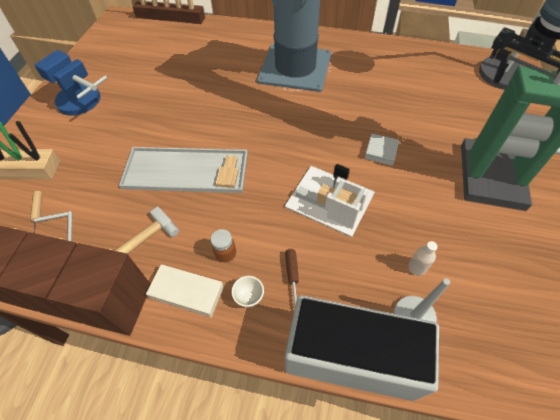

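View pics/side0.png

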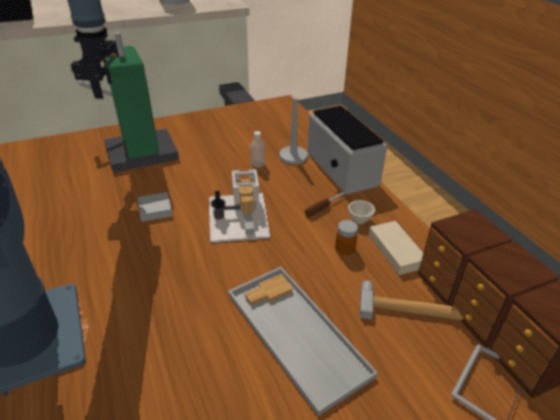

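Run:
```python
import cv2,numpy as np
a=cv2.imread('pics/scene0.png')[155:240,270:390];b=cv2.imread('pics/side0.png')[160:250,195:285]
a=cv2.resize(a,(800,567),interpolation=cv2.INTER_CUBIC)
b=cv2.resize(b,(600,600),interpolation=cv2.INTER_CUBIC)
cv2.imwrite('pics/ca.png',a);cv2.imwrite('pics/cb.png',b)
from h import *
d=load('scene0')
for p in[(125,149),(247,150),(246,190),(121,188)]: print(p,atz(d,*p,16).round())
for p in[(315,169),(374,198),(352,231),(287,208)]: print(p,atz(d,*p,8).round())
d=load('side0')
for p in[(229,292),(279,270),(373,372),(321,404)]: print(p,atz(d,*p,16).round())
for p in[(208,199),(263,195),(269,236),(209,238)]: print(p,atz(d,*p,8).round())
```

```text
(125, 149) [ 481. -397.   16.]
(247, 150) [415. -54.  16.]
(246, 190) [549. -20.  16.]
(121, 188) [ 611. -346.   16.]
(315, 169) [437. 142.   8.]
(374, 198) [500. 307.   8.]
(352, 231) [609. 263.   8.]
(287, 208) [576.  94.   8.]
(229, 292) [413. -61.  16.]
(279, 270) [540. -43.  16.]
(373, 372) [ 597. -355.   16.]
(321, 404) [ 478. -372.   16.]
(208, 199) [472. 294.   8.]
(263, 195) [620. 252.   8.]
(269, 236) [568.  84.   8.]
(209, 238) [426. 136.   8.]
```

View pics/ca.png

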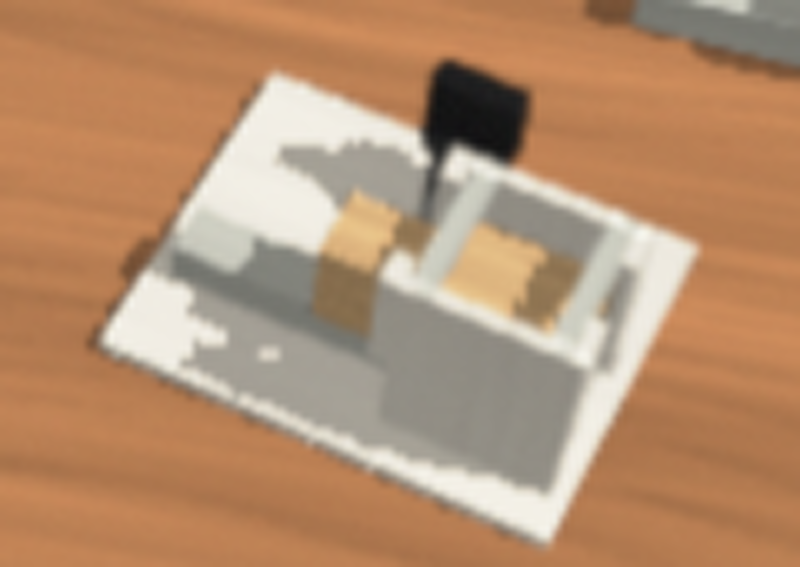

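View pics/cb.png

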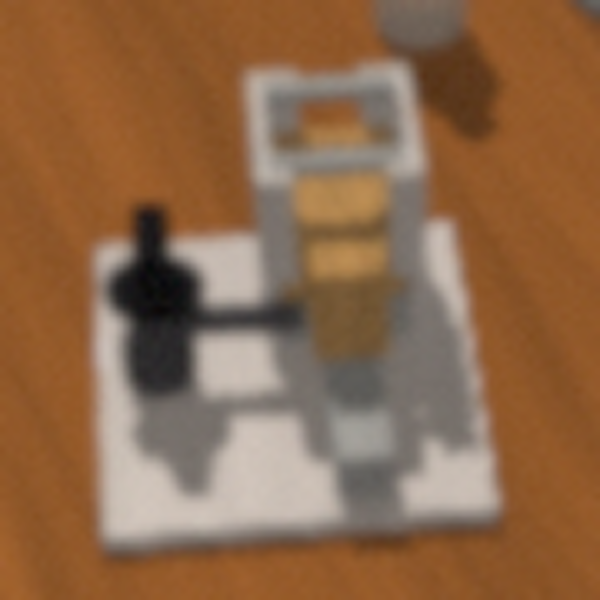

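```bash
cat > fit.py <<'E'
from h import *
from scipy.optimize import least_squares
def fit(obs,x0,zc=False):
    # obs list of (cam, localpt, uv)
    def f(x):
        c,s=np.cos(x[2]),np.sin(x[2]);r=[]
        for d,L,uv in obs:
            P=[x[0]+c*L[0]-s*L[1],x[1]+s*L[0]+c*L[1],L[2]]
            r+=list(proj(d,P)[0]-uv)
        return np.array(r)
    o=least_squares(f,x0,loss='soft_l1');return o.x,f(o.x).reshape(-1,2)
E
python3 - <<'E'
from fit import *
A=load('scene0');B=load('side0')
s=20/3
ca=lambda u,v:np.array([(u+.5)/s-.5+270,(v+.5)/s-.5+155])
cb=lambda u,v:np.array([(u+.5)/s-.5+195,(v+.5)/s-.5+160])
obs=[(A,(-110,100,8),ca(275,72)),(A,(75,100,8),ca(698,245)),(A,(75,-50,8),ca(548,545-6)),(A,(-110,-50,8),ca(98,343)),
(A,(68,-33,94),ca(590,372)),
(B,(75,100,8),cb(97,242)),(B,(75,-50,8),cb(455,222)),(B,(-110,-50,8),cb(500,518)),(B,(-110,100,8),cb(104,540)),
(B,(68,33,94),cb(245,70)),(B,(68,-33,94),cb(410,63))]
for o in (obs[:5],obs[5:],obs):
    x,r=fit(o,[520,190,1.2]);print(x.round(3),r.round(1).tolist())
H=[(x*69,y*165,16) for x,y in((-1,-1),(-1,1),(1,1),(1,-1))]
o=[(A,h,p) for h,p in zip(H,[(125,149),(247,150),(246,190),(121,188)])]+[(B,h,p) for h,p in zip(H,[(321,404),(229,292),(279,270),(373,372)])]
for q in(o[:4],o[4:],o):
    x,r=fit(q,[510,-210,.2]);print('tray',x.round(3),r.round(1).tolist())
d=A
print('jar',atz(A,223,240,75),atz(B,347,229,75));print('bottle',atz(A,431,246,110),atz(B,257,134,110))
E
```

```text
[553.644 206.343   1.291] [[-0.3, 0.1], [0.1, 0.0], [0.3, 0.5], [0.2, -0.2], [-0.4, -0.4]]
[552.981 203.998   1.283] [[0.1, 0.5], [-0.3, 0.1], [-0.0, -1.5], [-0.3, -0.3], [0.4, 0.7], [0.1, 0.3]]
[553.513 205.795   1.288] [[-0.3, -0.0], [0.0, 0.1], [0.0, 0.4], [0.0, -0.4], [-0.7, -0.4], [0.0, 0.2], [-0.5, -0.4], [0.1, -2.1], [-0.1, -0.7], [0.3, 0.3], [-0.1, -0.1]]
tray [ 5.13358e+02 -1.99658e+02  1.99000e-01] [[7.3, 0.4], [1.1, -0.4], [-1.6, -0.5], [-1.1, 0.6]]
tray [ 5.08132e+02 -2.08494e+02  1.86000e-01] [[-0.6, 7.0], [-1.5, -0.3], [0.4, -3.3], [5.2, -0.7]]
tray [ 5.11797e+02 -2.01953e+02  1.92000e-01] [[7.1, -0.4], [0.6, -0.6], [-2.5, -0.8], [-1.7, -0.4], [0.1, 2.8], [-1.2, -2.5], [0.2, -5.5], [5.2, -4.7]]
jar [731.62346288 -16.3997814   75.        ] [719.419464   -35.42919353  75.        ]
bottle [672.30506125 420.57941574 110.        ] [666.87624187 412.73249752 110.        ]
```

Request:
arm_command(jaw=[3,3,3,3,3,3,3,3,3,3,3,3], linear=[[1.59,-3.1,-0.2],[1.59,-3.1,-0.2],[1.59,-3.1,-0.2],[1.59,-3.1,-0.2],[1.59,-3.1,-0.2],[1.59,-3.1,-0.2],[1.59,-3.1,-0.2],[1.59,-3.1,-0.2],[1.59,-3.1,-0.2],[1.59,-3.1,-0.2],[1.59,-3.1,-0.2],[1.59,-3.1,-0.2]], twist=[[0,0,-6.68],[0,0,-6.68],[0,0,-6.68],[0,0,-6.68],[0,0,-6.68],[0,0,-6.68],[0,0,-6.68],[0,0,-6.68],[0,0,-6.68],[0,0,-6.68],[0,0,-6.68],[0,0,-6.68]])

```text
clock: 1.15
ee_pos: [477.2, 210.0, 188.5]
tcp_rot: [-2.519, -1.878, 0.0]
force: [0.8, -0.2, -0.1]
width: 0.339
gripper_force: 0.0
```

Request:
arm_command(jaw=[3,3], linear=[[0,0,0],[0,0,0]], twist=[[0,0,0],[0,0,0]])

```text
clock: 1.32
ee_pos: [477.5, 209.5, 188.5]
tcp_rot: [2.517, 1.879, -0.001]
force: [-0.9, 0.4, 0.2]
width: 0.342
gripper_force: 0.0
```

```bash
cat >> h.py <<'E'
def st():
    s=ctrl.read_state();M=R.from_rotvec(s['tcp_rot']).as_matrix()
    print('t',round(s['clock'],1),'pos',s['ee_pos'].round(1),'y-yaw',np.degrees(np.arctan2(M[1,1],M[0,1])).round(1),'z',M[:,2].round(3),'q',s['joints'].round(2),'F',s['force'].round(1),'w',round(s['width']*88.1,1),'gf',round(s['gripper_force'],1))
    return s,M
E
python3 - <<'E'
from h import *
st();d=snap('wrist','w1.png')
P=[553.5,205.8];c,s=np.cos(1.288),np.sin(1.288)
w=lambda x,y,z:[P[0]+c*x-s*y,P[1]+s*x+c*y,z]
print(proj(d,[w(-16,75,80),w(-110,100,8),w(75,100,8),w(-2,33,94),w(68,33,94),w(-100,0,28)]).round())
E
```

```text
t 1.3 pos [477.5 209.5 188.5] y-yaw -16.5 z [-0.    -0.001 -1.   ] q [-0.82  0.36  0.4   1.92 -0.18  0.89 -0.62] F [-0.9  0.4  0.2] w 30.1 gf 0.0
[[286. 199.]
 [266. 260.]
 [261.  94.]
 [336. 187.]
 [340.  97.]
 [354. 259.]]
```

View pics/w1.png

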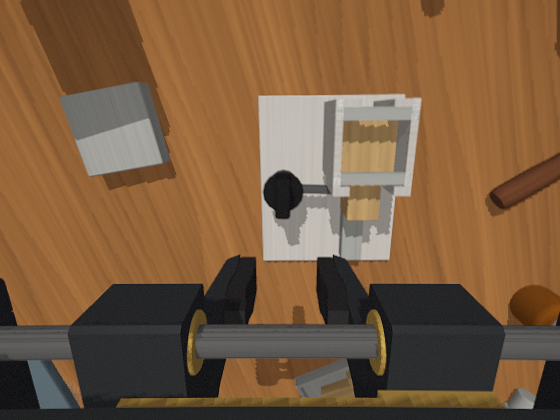

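Request:
arm_command(jaw=[3,3,3,3,3,3,3,0,0,0,0,0], linear=[[-0.1,0.1,-2.5],[0,0,-2.5],[0,0,-2.5],[0,0,-2.5],[0,0,-2],[0,0,-1.1],[0,0,0],[0,0,0],[0,0,0],[0,0,0],[0,0,0],[0,0,0]], twist=[[0,0,0],[0,0,0],[0,0,0],[0,0,0],[0,0,0],[0,0,0],[0,0,0],[0,0,0],[0,0,0],[0,0,0],[0,0,0],[0,0,0]])

```text
clock: 2.37
ee_pos: [476.4, 213.0, 58.4]
tcp_rot: [2.513, 1.885, 0.002]
force: [0.4, -0.2, -0.7]
width: 0.006
gripper_force: 0.0
```

```bash
python3 -c "
from h import *
st()"
```

```text
t 2.4 pos [476.4 213.   58.4] y-yaw -16.3 z [ 0.001  0.001 -1.   ] q [-0.75  0.57  0.31  2.   -0.29  0.62 -0.53] F [ 0.4 -0.2 -0.7] w 0.5 gf 0.0
```

Run:
```python
from h import *
a=snap('side','s1.png')['image'][150:260,190:300,::-1];b=snap('wrist','w2.png')['image'][0:340,150:450,::-1]
a=cv2.resize(a,(400,400),interpolation=cv2.INTER_CUBIC);b=cv2.resize(b,(353,400))
cv2.imwrite('pics/c1.png',np.hstack([a,b]))
```

```text
(no output)
```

View pics/c1.png

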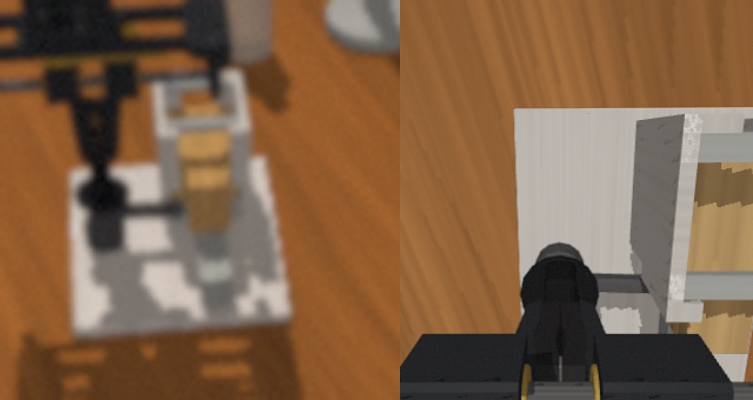

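Run:
```python
from h import *
d=load('w2');im=cv2.imread('pics/w2.png')
P=[553.5,205.8];c,s=np.cos(1.288),np.sin(1.288)
w=lambda x,y,z:[P[0]+c*x-s*y,P[1]+s*x+c*y,z]
S=4;x0,y0=220,190
b=cv2.resize(im[y0:y0+150,x0:x0+200],None,fx=S,fy=S,interpolation=cv2.INTER_CUBIC)
def mk(p,col):
    for q in proj(d,p): cv2.circle(b,tuple(((q-[x0,y0])*S).astype(int)),4,col,-1)
mk([[476.4,213,58.4]],(0,0,255))
mk([w(-16+i*19,75+j*7,80) for i in(-1,1) for j in(-1,1)],(0,255,0))
mk([w(-16+20*np.cos(t),75+20*np.sin(t),54) for t in np.arange(0,6.3,.5)],(255,255,0))
cv2.imwrite('pics/c2.png',b)
```

```text
(no output)
```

View pics/c2.png

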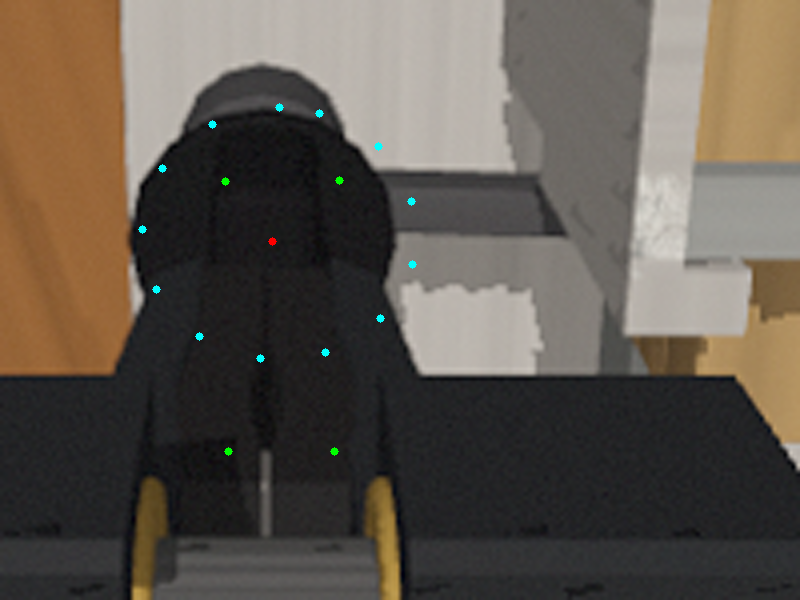

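Run:
```python
from h import *
im=cv2.imread('pics/w2.png')[200:350,235:335].astype(float)
b=(np.clip(im/60,0,1)**.6*255).astype(np.uint8)
im=cv2.imread('pics/s1.png')[165:225,195:250].astype(float)
e=(np.clip(im/70,0,1)**.6*255).astype(np.uint8)
cv2.imwrite('pics/c3.png',np.hstack([cv2.resize(b,(400,600),interpolation=3),cv2.resize(e,(400,600)[:1]+(436,),interpolation=2) if 0 else cv2.resize(e,(400,600),interpolation=2)]))
```

```text
(no output)
```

View pics/c3.png

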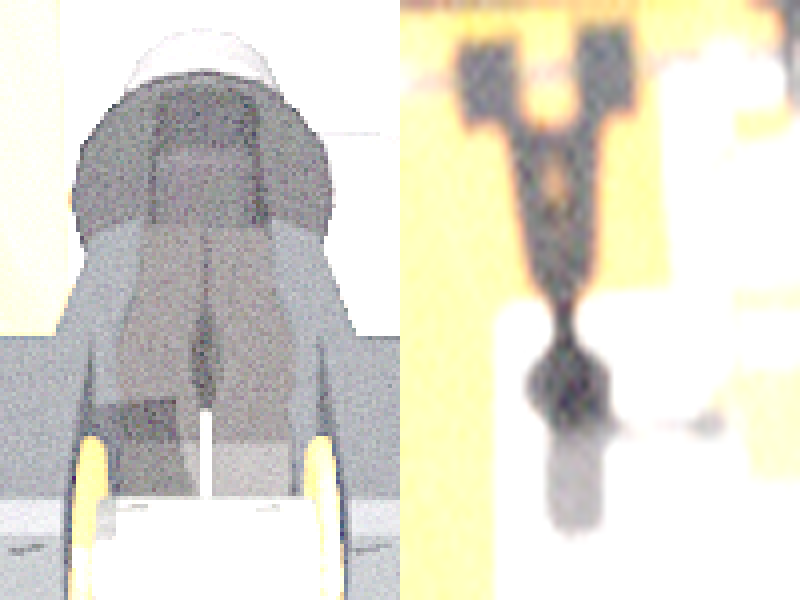

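Run:
```python
from h import *
P=[553.5,205.8];c,s=np.cos(1.288),np.sin(1.288)
w=lambda x,y,z:[P[0]+c*x-s*y,P[1]+s*x+c*y,z]
pts=[[476.4,213,58.4],[476.4,213,80],w(-35,75,80),w(-35,75,52),w(-16,75,54),w(-36,75,54),w(-16,18,35)]
d=load('s1');print(((proj(d,pts)-[195,165])*[400/55,10]).round())
d=load('w2');print(((proj(d,pts)-[235,200])*4).round())
```

```text
[[162. 354.]
 [158. 287.]
 [162. 334.]
 [168. 421.]
 [166. 370.]
 [168. 417.]
 [328. 412.]]
[[213. 201.]
 [214. 271.]
 [221. 411.]
 [219. 308.]
 [219. 198.]
 [219. 320.]
 [574. 149.]]
```

Request:
arm_command(jaw=[0,0,0,8,8,8,8], linear=[[0,0,2],[0,0,2],[0,0,1],[0,0,0],[0,0,0],[0,0,0],[0,0,0]], twist=[[0,0,0],[0,0,0],[0,0,0],[0,0,0],[0,0,0],[0,0,0],[0,0,0]])

```text
clock: 3.05
ee_pos: [475.2, 212.3, 106.6]
tcp_rot: [-2.513, -1.885, 0.003]
force: [0.2, 0.5, 0.6]
width: 0.281
gripper_force: 0.0
```

Run:
```python
from h import *
d=snap('wrist','w3.png');st()
P=[553.5,205.8];c,s=np.cos(1.288),np.sin(1.288)
w=lambda x,y,z:[P[0]+c*x-s*y,P[1]+s*x+c*y,z]
im=cv2.imread('pics/w3.png')
S=4;x0,y0=220,140
b=cv2.resize(im[y0:y0+150,x0:x0+200],None,fx=S,fy=S,interpolation=cv2.INTER_CUBIC)
b=(np.clip(b/70.,0,1)**.6*255).astype(np.uint8)
def mk(p,col):
    for q in proj(d,p): cv2.circle(b,tuple(((q-[x0,y0])*S).astype(int)),4,col,-1)
mk([w(-16+i*19,75+j*7,80) for i in(-1,1) for j in(-1,1)],(0,200,0))
mk([w(-16+20*np.cos(t),75+20*np.sin(t),54) for t in np.arange(0,6.3,.5)],(255,0,0))
mk([w(-2,33,94),w(-16,18,40),w(-10,19,45)],(0,0,255))
cv2.imwrite('pics/c4.png',b)
```

```text
t 3.1 pos [475.2 212.3 106.7] y-yaw -16.3 z [-0.001 -0.001 -1.   ] q [-0.79  0.49  0.36  1.98 -0.25  0.72 -0.56] F [-0.4  0.1  1. ] w 28.8 gf 0.0
```

View pics/c4.png

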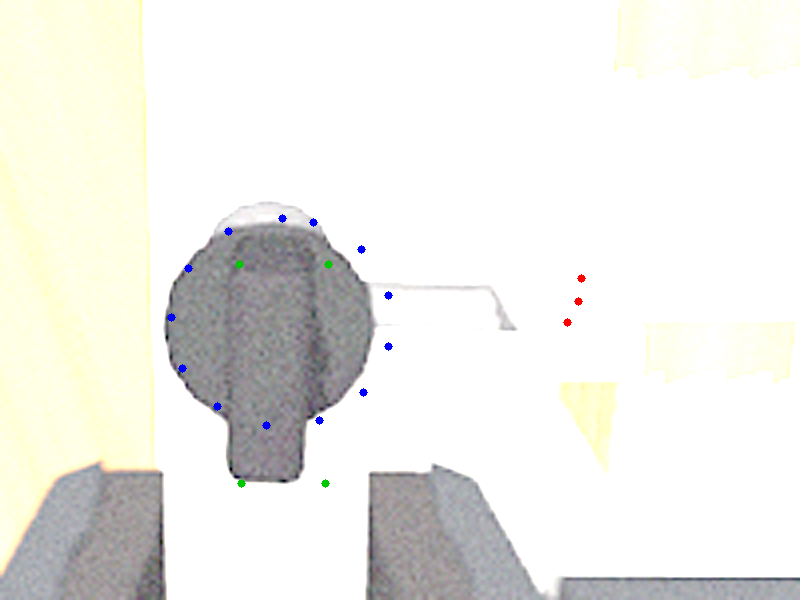

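Run:
```python
from fit import *
P=[553.5,205.8];c,s=np.cos(1.288),np.sin(1.288)
w=lambda x,y,z:[P[0]+c*x-s*y,P[1]+s*x+c*y,z]
A=load('scene0');B=load('side0');C=load('w3')
for z in (80,70,62):
  pts=[w(-35,82,z),w(3,82,z),w(3,68,z),w(-35,68,z)]
  print(z,((proj(A,pts)-[270,155])*20/3).round().tolist(),((proj(B,pts)-[195,160])*20/3).round().tolist())
print(((proj(A,[w(68,33,94),w(68,-33,94),w(-10,-33,94),w(-10,33,94)])-[270,155])*20/3).round().tolist())
# triangulate bar far-top end: wrist far end & side
def tri(obs):
    M=0;b=0
    for d,u,v in obs:
        o,r=ray(d,u,v);r/=np.linalg.norm(r);Q=np.eye(3)-np.outer(r,r);M=M+Q;b=b+Q@o
    return np.linalg.solve(M,b)
X=tri([(C,220+268/4,140+272/4),(B,195+150/6.667,160+205/6.667)]);print('far end',X)
X=tri([(C,220+268/4,140+272/4),(A,270+527/6.667,155+97/6.667)]);print('far end',X)
```

```text
80 [[439.0, 51.0], [532.0, 88.0], [517.0, 114.0], [423.0, 77.0]] [[130.0, 257.0], [128.0, 199.0], [164.0, 197.0], [167.0, 255.0]]
70 [[436.0, 68.0], [529.0, 105.0], [514.0, 131.0], [420.0, 94.0]] [[132.0, 278.0], [130.0, 220.0], [166.0, 217.0], [169.0, 275.0]]
62 [[433.0, 82.0], [526.0, 119.0], [511.0, 145.0], [418.0, 107.0]] [[134.0, 295.0], [131.0, 236.0], [167.0, 234.0], [170.0, 292.0]]
[[655.0, 227.0], [582.0, 366.0], [372.0, 277.0], [450.0, 144.0]]
far end [481.21276755 228.01351336  77.69920413]
far end [479.73587715 229.65277071  79.94745296]
```

Request:
arm_command(jaw=[3,3,3,3,3,3,3,3], linear=[[0,0,-1.5],[0,0,-1.5],[0,0,-1.5],[0,0,-0.5],[0,0,0],[0,0,0],[0,0,0],[0,0,0]], twist=[[0,0,0],[0,0,0],[0,0,0],[0,0,0],[0,0,0],[0,0,0],[0,0,0],[0,0,0]])

```text
clock: 3.77
ee_pos: [476.5, 212.9, 58.4]
tcp_rot: [2.513, 1.884, 0.002]
force: [-0.3, 0.8, 0.0]
width: 0.34
gripper_force: 0.0
```

Request:
arm_command(jaw=[1,1,1,1], linear=[[0,0,0],[0,0,0],[0,0,0],[0,0,0]], twist=[[0,0,0],[0,0,0],[0,0,0],[0,0,0]])

```text
clock: 4.1
ee_pos: [476.0, 212.8, 57.8]
tcp_rot: [2.513, 1.885, 0.001]
force: [0.4, -0.5, 0.1]
width: 0.114
gripper_force: 0.0
```

Run:
```python
from h import *
st()
b=snap('wrist','w4.png')['image'][190:340,220:350,::-1]
a=snap('side','s4.png')['image'][160:230,190:250,::-1]
f=lambda b:cv2.resize((np.clip(b/70.,0,1)**.6*255).astype(np.uint8),(400,460),interpolation=2)
cv2.imwrite('pics/c5.png',np.hstack([f(b),f(a)]))
```

```text
t 4.1 pos [476.  212.8  57.8] y-yaw -16.3 z [ 0.  0. -1.] q [-0.75  0.57  0.31  2.   -0.29  0.62 -0.53] F [ 0.4 -0.5  0.1] w 10.1 gf 0.0
```

View pics/c5.png

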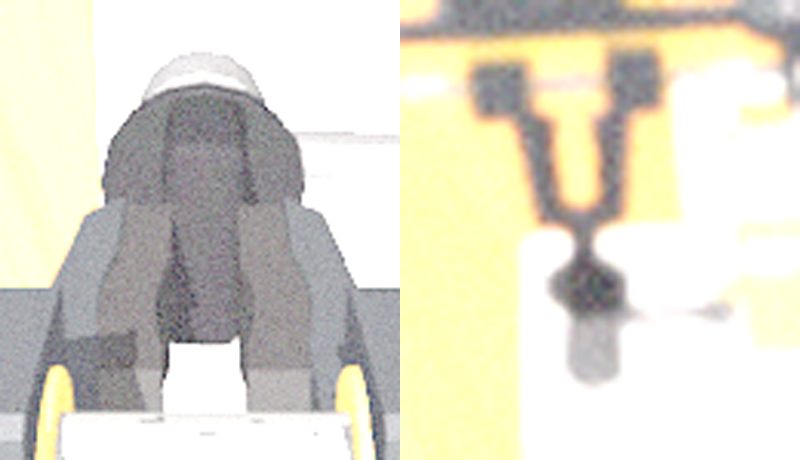

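Run:
```python
from h import *
P=[553.5,205.8];c,s=np.cos(1.288),np.sin(1.288)
w=lambda x,y,z:[P[0]+c*x-s*y,P[1]+s*x+c*y,z]
for n in('w2','w3','w4'):
  C=load(n);print(n,proj(C,[w(75,100,8),w(68,33,94),w(-2,33,94),w(-10,33,94),w(-10,33,45),w(-16,18,40)]).round(1).tolist(),(-C['ext'][:3,:3].T@C['ext'][:3,3]).round(1))
im=cv2.imread('pics/w4.png')
cv2.imwrite('pics/w4c.png',im[60:330,200:460][:, :].repeat(2,0).repeat(2,1))
```

```text
w2 [[250.0, 88.3], [399.6, 92.0], [383.5, 256.6], [382.0, 272.5], [359.1, 234.2], [380.8, 240.3]] [496.4 285.8 229. ]
w3 [[257.9, 91.1], [371.1, 95.5], [361.9, 220.7], [361.0, 233.3], [346.6, 209.7], [364.6, 215.3]] [495.8 285.6 277.3]
w4 [[250.3, 87.8], [400.6, 91.3], [384.3, 256.6], [382.8, 272.6], [359.7, 234.1], [381.4, 240.2]] [496.3 285.8 228.6]
```

View pics/w4c.png

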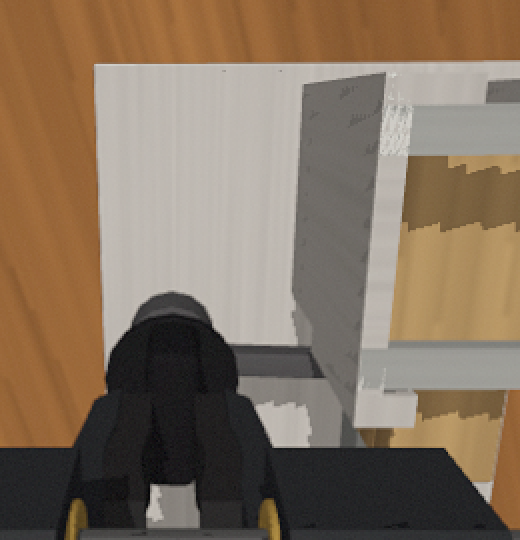

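Request:
arm_command(jaw=[3,3,3,3,3,3], linear=[[0,0,0],[0,0,0],[0,0,0],[0,0,-0.3],[0,0,-0.3],[0,0,0]], twist=[[0,0,0],[0,0,0],[0,0,0],[0,0,0],[0,0,0],[0,0,0]])

```text
clock: 4.7
ee_pos: [475.5, 212.4, 50.9]
tcp_rot: [-2.513, -1.885, 0.002]
force: [-0.3, 0.5, -0.1]
width: 0.34
gripper_force: 0.0
```

Request:
arm_command(jaw=[3,3,3], linear=[[0,0,-0.3],[0,0,-0.3],[0,0,0]], twist=[[0,0,0],[0,0,0],[0,0,0]])

```text
clock: 4.95
ee_pos: [475.5, 212.4, 45.0]
tcp_rot: [-2.513, -1.885, 0.002]
force: [-0.3, 0.3, -0.2]
width: 0.346
gripper_force: 0.0
```

Request:
arm_command(jaw=[0.8,0.8,0.8,0.8,0.8], linear=[[0,0,0],[0,0,0],[0,0,0],[0,0,0],[0,0,0]], twist=[[0,0,0],[0,0,0],[0,0,0],[0,0,0],[0,0,0]])

```text
clock: 5.37
ee_pos: [475.8, 212.7, 45.7]
tcp_rot: [-2.513, -1.885, 0.0]
force: [-0.7, -0.7, -0.6]
width: 0.152
gripper_force: 29.9
```

Request:
arm_command(jaw=[0.8,0.8,0.8,0.8,0.8,0.8], linear=[[0,0,0.3],[0,0,0.3],[0,0,0.3],[0,0,0.3],[0,0,0.1],[0,0,0]], twist=[[0,0,0],[0,0,0],[0,0,0],[0,0,0],[0,0,0],[0,0,0]])

```text
clock: 5.87
ee_pos: [475.9, 212.7, 59.0]
tcp_rot: [-2.513, -1.885, -0.0]
force: [-0.6, -0.0, 1.3]
width: 0.157
gripper_force: 29.9
```

Request:
arm_command(jaw=[0.8,0.8,0.8,0.8,0.8,0.8,0.8,0.8,0.8,0.8,0.8,0.8], linear=[[0.013,-0.019,0],[0.013,-0.019,0],[0.013,-0.019,0],[0.013,-0.019,0],[0.013,-0.019,0],[0.013,-0.019,0],[0.013,-0.019,0],[0.013,-0.019,0],[0.013,-0.019,0],[0.013,-0.019,0],[0.013,-0.019,0],[0.013,-0.019,0]], twist=[[0,0,-4],[0,0,-6.5],[0,0,-6.5],[0,0,-6.5],[0,0,-6.5],[0,0,-6.5],[0,0,-6.5],[0,0,-6.5],[0,0,-6.5],[0,0,-6.5],[0,0,-6.5],[0,0,-6.5]])

```text
clock: 6.87
ee_pos: [476.8, 211.6, 59.0]
tcp_rot: [-3.139, 0.056, 0.002]
force: [-3.1, 1.3, 2.2]
width: 0.154
gripper_force: 29.9
```

```bash
python3 -c "
from h import *
s,_=st();print(s['moment'])"
```

```text
t 6.9 pos [476.8 211.6  59. ] y-yaw -92.0 z [-0.001  0.002 -1.   ] q [-1.    0.65  0.66  2.01 -0.63  0.69 -1.55] F [-3.1  1.3  2.2] w 13.6 gf 29.9
[0.42491225 0.88543159 0.02624348]
```

Request:
arm_command(jaw=[0.8,0.8,0.8,0.8], linear=[[0,0,0],[0,0,0],[0,0,0],[0,0,0]], twist=[[0,0,-4],[0,0,-3],[0,0,0],[0,0,0]])

```text
clock: 7.2
ee_pos: [476.9, 211.4, 58.8]
tcp_rot: [-3.132, 0.234, 0.002]
force: [-3.8, 2.3, 2.8]
width: 0.151
gripper_force: 30.5
```

```bash
python3 -c "
from h import *
s,_=st();print(s['moment'])"
```

```text
t 7.2 pos [476.9 211.4  58.8] y-yaw -98.6 z [-0.001  0.001 -1.   ] q [-1.02  0.66  0.69  2.01 -0.65  0.7  -1.64] F [-3.8  2.3  2.8] w 13.3 gf 30.5
[0.57923352 0.87449547 0.48123807]
```

Request:
arm_command(jaw=[0.8,0.8,0.8,0.8,0.8,0.8,0.8], linear=[[0,0,-0.3],[0,0,-0.3],[0,0,-0.3],[0,0,-0.3],[0,0,-0.2],[0,0,-0.1],[0,0,0]], twist=[[0,0,0],[0,0,0],[0,0,0],[0,0,0],[0,0,0],[0,0,0],[0,0,0]])

```text
clock: 7.78
ee_pos: [478.1, 211.2, 45.1]
tcp_rot: [-3.13, 0.239, 0.0]
force: [-8.4, 2.4, 23.8]
width: 0.153
gripper_force: 30.1
```

Request:
arm_command(jaw=[3,3,3,3,3,3,3,3], linear=[[0,0,0.2],[0,0,0],[0,0,0],[0,0,2],[0,0,3],[0,0,4],[0,0,2],[0,0,0]], twist=[[0,0,0],[0,0,0],[0,0,0],[0,0,0],[0,0,0],[0,0,0],[0,0,0],[0,0,0]])

```text
clock: 8.45
ee_pos: [480.6, 210.6, 159.2]
tcp_rot: [-3.129, 0.242, -0.01]
force: [0.8, 0.5, 0.9]
width: 0.339
gripper_force: 0.0
```

Run:
```python
from h import *
C=load('w3');f=C['mtx'][0,0]
o,a=ray(C,260.8,258);_,b=ray(C,312.5,258)
t=28.8/np.linalg.norm(a-b);m=o+t*(a+b)/2
print(f,m,'tcp',[475.2,212.3,106.7])
d=m-np.array([475.2,212.3,106.7]);c,s=np.cos(1.288),np.sin(1.288);print('mag',d@[c,s,0],d@[-s,c,0],d[2])
s,_=st()
d=snap('wrist','w5.png')
```

```text
324.6062873894979 [473.86763478 210.52627884 112.18377344] tcp [475.2, 212.3, 106.7]
mag -2.075052853313642 0.7844995276511859 5.4837734413655
t 8.4 pos [480.6 210.6 159.2] y-yaw -98.8 z [ 0.007  0.003 -1.   ] q [-1.14  0.51  0.85  1.96 -0.5   0.88 -1.76] F [0.8 0.5 0.9] w 29.8 gf 0.0
```

View pics/w5.png

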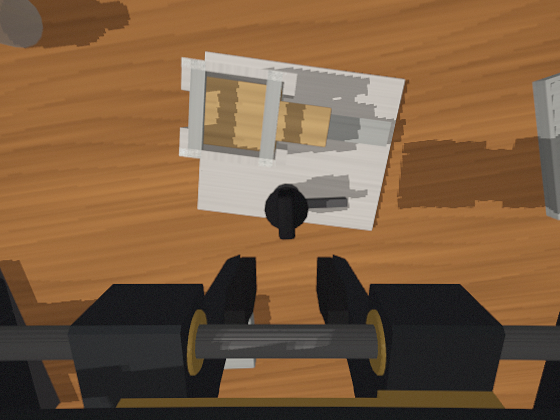

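Request:
arm_command(jaw=[0,0,0,0,0,0], linear=[[0,0,0],[0,0,0],[0,0,0],[0,0,0],[0,0,0],[0,0,0]], twist=[[0,0,0],[0,0,0],[0,0,0],[0,0,0],[0,0,0],[0,0,0]])

```text
clock: 9.0
ee_pos: [477.3, 210.1, 155.2]
tcp_rot: [3.132, -0.241, -0.001]
force: [0.7, -0.1, 1.5]
width: 0.001
gripper_force: 0.0
```

Run:
```python
from h import *
s,M=st()
for n in('scene','side'):
    d=snap(n,n+'6.png');im=d['image'].astype(float)
    print(n)
    for h in range(-20,60,5):
        p=s['ee_pos']+[0,0,h]
        row=[]
        q=proj(d,p)[0]
        row=[im[int(round(q[1])),int(round(q[0]))+k].mean() for k in range(-8,9)]
        print(h,q.round(),np.round(row).astype(int).tolist())
```

```text
t 9.0 pos [477.3 210.1 155.2] y-yaw -98.8 z [-0.001 -0.001 -1.   ] q [-1.14  0.52  0.84  1.96 -0.5   0.88 -1.76] F [ 0.7 -0.1  1.5] w 0.1 gf 0.0
scene
-20 [344. 152.] [130, 132, 132, 132, 132, 132, 134, 134, 134, 134, 135, 134, 135, 135, 135, 135, 135]
-15 [344. 151.] [132, 131, 132, 131, 133, 133, 132, 133, 133, 133, 132, 133, 132, 134, 134, 135, 135]
-10 [344. 149.] [131, 132, 132, 133, 133, 134, 135, 136, 135, 136, 136, 137, 138, 137, 138, 139, 139]
-5 [345. 148.] [135, 134, 135, 135, 135, 136, 137, 137, 137, 137, 137, 138, 138, 138, 137, 137, 137]
0 [345. 147.] [134, 135, 136, 137, 135, 136, 136, 136, 137, 135, 136, 135, 135, 133, 133, 133, 132]
5 [345. 145.] [131, 130, 129, 130, 128, 129, 128, 128, 128, 128, 129, 126, 126, 127, 129, 130, 131]
10 [346. 144.] [126, 127, 126, 126, 126, 126, 127, 128, 129, 130, 127, 127, 129, 131, 132, 134, 134]
15 [346. 142.] [131, 133, 132, 129, 128, 123, 112, 105, 90, 72, 56, 47, 57, 86, 119, 132, 134]
20 [346. 141.] [134, 133, 122, 93, 80, 76, 65, 58, 47, 36, 32, 33, 38, 60, 101, 125, 129]
25 [346. 139.] [131, 115, 71, 39, 33, 29, 29, 30, 26, 29
[... 1204 characters left out ...]
 90, 85, 86, 88, 85, 90, 91]
20 [215. 163.] [92, 92, 90, 82, 74, 65, 66, 67, 69, 69, 71, 72, 75, 81, 89, 92, 91]
25 [214. 161.] [96, 93, 92, 86, 73, 56, 37, 26, 26, 28, 28, 35, 40, 53, 71, 85, 89]
30 [214. 159.] [90, 87, 83, 75, 61, 42, 30, 26, 26, 25, 27, 25, 32, 52, 68, 83, 87]
35 [214. 158.] [71, 75, 74, 65, 51, 39, 28, 24, 25, 21, 24, 22, 31, 53, 67, 82, 89]
40 [214. 156.] [38, 39, 41, 37, 29, 29, 28, 27, 21, 25, 20, 22, 29, 40, 54, 66, 71]
45 [214. 154.] [27, 35, 35, 32, 29, 26, 23, 23, 25, 23, 27, 24, 25, 24, 29, 25, 34]
50 [214. 152.] [36, 44, 43, 35, 31, 27, 26, 25, 26, 25, 26, 22, 23, 26, 26, 23, 23]
55 [213. 150.] [23, 23, 34, 32, 31, 24, 26, 25, 25, 20, 28, 24, 25, 27, 26, 24, 25]
```

Request:
arm_command(jaw=[0,0,0,0,0,0,0,0,0,0,0,0], linear=[[0.45,-0.62,0],[0.45,-0.62,0],[0.45,-0.62,0],[0.45,-0.62,0],[0.45,-0.62,0],[0.45,-0.62,0],[0.45,-0.62,0],[0.45,-0.62,0],[0.45,-0.62,0],[0.45,-0.62,0],[0.45,-0.62,0],[0.45,-0.62,0]], twist=[[0,0,6.88],[0,0,6.88],[0,0,6.88],[0,0,6.88],[0,0,6.88],[0,0,6.88],[0,0,6.88],[0,0,6.88],[0,0,6.88],[0,0,6.88],[0,0,6.88],[0,0,6.88]])

```text
clock: 10.1
ee_pos: [531.7, 135.6, 155.6]
tcp_rot: [2.507, 1.893, 0.0]
force: [0.6, -0.6, -0.6]
width: 0.006
gripper_force: 0.0
```

Request:
arm_command(jaw=[0,0,0,0,0,0,0,0,0], linear=[[0,0,-0.5],[0,0,-0.5],[0,0,-0.5],[0,0,-0.5],[0,0,-0.5],[0,0,-0.5],[0,0,0],[0,0,0],[0,0,0]], twist=[[6.4,-1.86,0],[6.4,-1.86,0],[6.4,-1.86,0],[6.4,-1.86,0],[6.4,-1.86,0],[6.4,-1.86,0],[0,0,0],[0,0,0],[0,0,0]])

```text
clock: 10.85
ee_pos: [530.0, 137.6, 127.1]
tcp_rot: [-2.132, -1.606, -0.694]
force: [0.2, 0.8, 0.1]
width: 0.007
gripper_force: 0.0
```

```bash
cat >> h.py <<'E'
ORG=[553.5,205.8];YAW=1.288
def mag(p):
    c,s=np.cos(YAW),np.sin(YAW);x,y=p[0]-ORG[0],p[1]-ORG[1];return np.array([c*x+s*y,-s*x+c*y,p[2]]).round(1)
def wld(x,y,z):
    c,s=np.cos(YAW),np.sin(YAW);return np.array([ORG[0]+c*x-s*y,ORG[1]+s*x+c*y,z])
E
python3 - <<'E'
from h import *
s,M=st();print(mag(s['ee_pos']))
for n in('scene','side'):
    d=snap(n,n+'7.png');im=d['image'].astype(float)
    print(n)
    for h in range(0,40,4):
        q=proj(d,s['ee_pos']-M[:,2]*h)[0]
        print(h,q.round(),np.round([im[int(round(q[1])),int(round(q[0]))+k].mean() for k in range(-10,11)]).astype(int).tolist())
E
```

```text
t 10.8 pos [530.  137.6 127.1] y-yaw -15.9 z [ 0.157  0.572 -0.805] q [ 0.02  0.5   0.02  2.09 -1.09  0.72  0.67] F [0.2 0.8 0.1] w 0.6 gf 0.0
[-72.    3.5 127.1]
scene
0 [309. 167.] [138, 138, 137, 137, 136, 136, 135, 135, 132, 123, 158, 223, 236, 234, 223, 208, 202, 175, 148, 143, 141]
4 [309. 165.] [136, 136, 134, 136, 137, 137, 138, 139, 140, 140, 141, 150, 162, 148, 144, 141, 140, 139, 139, 138, 137]
8 [308. 164.] [137, 138, 138, 138, 140, 140, 140, 140, 140, 140, 140, 139, 140, 141, 139, 139, 138, 137, 135, 134, 132]
12 [307. 163.] [137, 136, 137, 137, 137, 137, 138, 138, 138, 138, 138, 137, 137, 136, 135, 135, 134, 133, 134, 132, 132]
16 [306. 161.] [102, 73, 57, 62, 65, 68, 81, 91, 97, 106, 125, 131, 131, 130, 131, 131, 132, 132, 133, 134, 136]
20 [305. 160.] [102, 64, 41, 35, 37, 36, 40, 47, 58, 64, 80, 113, 129, 131, 132, 134, 135, 136, 137, 138, 140]
24 [304. 159.] [104, 65, 39, 33, 33, 34, 34, 39, 52, 58, 58, 66, 97, 128, 136, 138, 139, 141, 143, 145, 145]
28 [303. 158.] [110, 70, 41, 33, 31, 33, 34, 38, 49, 57, 58, 57, 58, 75, 114, 141, 145, 146, 147, 149, 151]
32 [302. 
[... 504 characters left out ...]

12 [246. 188.] [35, 30, 28, 26, 24, 26, 30, 26, 31, 29, 37, 37, 34, 37, 35, 37, 38, 32, 27, 29, 28]
16 [246. 188.] [35, 30, 28, 26, 24, 26, 30, 26, 31, 29, 37, 37, 34, 37, 35, 37, 38, 32, 27, 29, 28]
20 [246. 187.] [32, 26, 29, 25, 29, 24, 29, 28, 30, 37, 40, 41, 37, 39, 37, 37, 41, 32, 31, 24, 28]
24 [246. 187.] [32, 26, 29, 25, 29, 24, 29, 28, 30, 37, 40, 41, 37, 39, 37, 37, 41, 32, 31, 24, 28]
28 [246. 186.] [30, 26, 30, 27, 30, 27, 27, 27, 32, 44, 48, 51, 48, 47, 47, 46, 45, 39, 29, 25, 28]
32 [246. 186.] [30, 26, 30, 27, 30, 27, 27, 27, 32, 44, 48, 51, 48, 47, 47, 46, 45, 39, 29, 25, 28]
36 [246. 185.] [29, 26, 28, 26, 29, 25, 28, 32, 38, 45, 51, 54, 54, 52, 52, 53, 47, 39, 30, 29, 25]
```

Request:
arm_command(jaw=[4.6,4.6,4.6,4.6,4.6,4.6,4.6,4.6,4.6,4.6,4.6], linear=[[0,0,0],[0,0,-1.6],[0,0,-1.6],[0,0,-1.6],[0,0,-1.5],[0.38,1.19,-1.52],[0.38,1.19,-1.52],[0.38,1.19,-1.52],[0.19,0.6,-0.76],[0,0,0],[0,0,0]], twist=[[3.5,-1,0],[0,0,0],[0,0,0],[0,0,0],[0,0,0],[0,0,0],[0,0,0],[0,0,0],[0,0,0],[0,0,0],[0,0,0]])

```text
clock: 11.87
ee_pos: [543.0, 180.2, 10.9]
tcp_rot: [-2.085, -1.575, -0.755]
force: [0.9, -0.1, -0.9]
width: 0.526
gripper_force: 0.0
```

Run:
```python
from h import *
s,M=st();print(mag(s['ee_pos']),mag(s['ee_pos']-20*M[:,2]))
d=snap('wrist','w8.png');im=cv2.imread('pics/w8.png')
for q,c in ((proj(d,[wld(-40,15,42),wld(-40,-15,42),wld(-40,-15,28),wld(-40,15,28),wld(-40,15,84),wld(-100,11,28),wld(-100,-11,28)]),(0,255,0)),(proj(d,[s['ee_pos']-20*M[:,2]]),(0,0,255))):
    for p in q: cv2.circle(im,tuple(p.round().astype(int)),2,c,-1)
a=cv2.resize(im[60:360,130:430],(600,600),interpolation=2);cv2.imwrite('pics/c8.png',(np.clip(a/160.,0,1)**.6*255).astype(np.uint8))
```

```text
t 11.9 pos [543.  180.2  10.9] y-yaw -15.7 z [ 0.17   0.621 -0.765] q [ 0.26  0.8  -0.33  2.06 -1.29  0.46  0.98] F [ 0.9 -0.1 -0.9] w 46.4 gf 0.0
[-27.5   2.9  10.9] [-40.4   2.7  26.2]
```

View pics/c8.png

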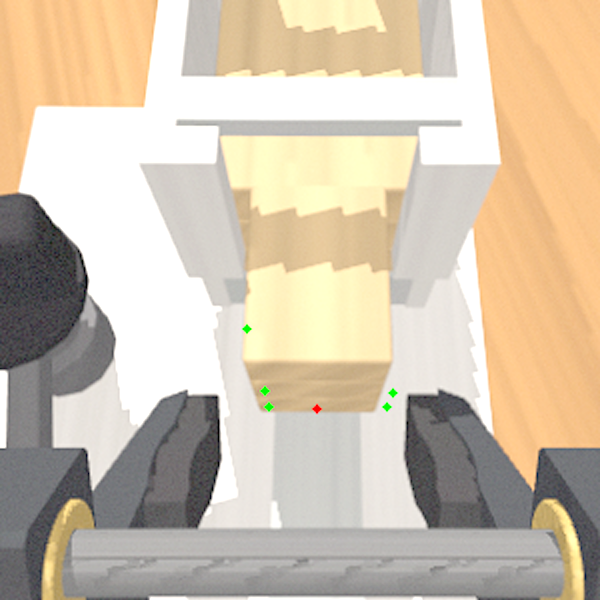

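Request:
arm_command(jaw=[4.6,4.6,4.6,4.6,4.6], linear=[[0,0,0],[0.05,0.15,-0.5],[0.05,0.15,-0.5],[0,0,0],[0,0,0]], twist=[[-4.8,1.4,0],[0,0,0],[0,0,0],[0,0,0],[0,0,0]])

```text
clock: 12.33
ee_pos: [543.8, 180.4, 0.0]
tcp_rot: [-2.149, -1.615, -0.673]
force: [0.6, 0.5, -0.3]
width: 0.519
gripper_force: 0.0
```

Run:
```python
from h import *
s,M=st();print(mag(s['ee_pos']),mag(s['ee_pos']-20*M[:,2]))
```

```text
t 12.3 pos [543.8 180.4   0. ] y-yaw -16.0 z [ 0.153  0.554 -0.818] q [ 0.17  0.78 -0.28  2.05 -1.23  0.41  0.86] F [ 0.6  0.5 -0.3] w 45.7 gf 0.0
[-27.1   2.3   0. ] [-38.6   2.1  16.4]
```

Request:
arm_command(jaw=[4.6,4.6,2.5,2.5,2.5,2.5,2.5], linear=[[0.07,0.25,0.1],[0,0,0],[0,0,0],[0,0,0],[0,0,0],[0,0,0],[0,0,0]], twist=[[0,0,0],[0,0,0],[0,0,0],[0,0,0],[0,0,0],[0,0,0],[0,0,0]])

```text
clock: 12.92
ee_pos: [544.9, 183.6, 1.6]
tcp_rot: [-2.149, -1.617, -0.673]
force: [-0.3, -0.6, 0.5]
width: 0.325
gripper_force: 30.0
```

Run:
```python
from h import *
s,M=st();print(mag(s['ee_pos']),mag(s['ee_pos']-20*M[:,2]))
```

```text
t 12.9 pos [544.9 183.6   1.6] y-yaw -16.0 z [ 0.153  0.554 -0.819] q [ 0.16  0.78 -0.28  2.04 -1.22  0.41  0.85] F [-0.3 -0.6  0.5] w 28.6 gf 30.0
[-23.7   2.    1.6] [-35.2   1.9  17.9]
```

Request:
arm_command(jaw=[2.5,2.5,2.5,2.5,2.5,2.5,2.5,2.5,2.5,2.5,2.5], linear=[[-0.09,-0.3,0],[-0.17,-0.58,0],[-0.17,-0.58,0],[-0.17,-0.58,0],[-0.17,-0.58,0],[-0.17,-0.58,0],[-0.17,-0.58,0],[-0.17,-0.58,0],[-0.17,-0.58,0],[-0.17,-0.58,0],[-0.17,-0.58,0]], twist=[[0,0,0],[0,0,0],[0,0,0],[0,0,0],[0,0,0],[0,0,0],[0,0,0],[0,0,0],[0,0,0],[0,0,0],[0,0,0]])

```text
clock: 13.83
ee_pos: [526.7, 122.2, 1.6]
tcp_rot: [-2.148, -1.617, -0.673]
force: [0.1, 0.2, -0.6]
width: 0.326
gripper_force: 30.0
```

Run:
```python
from h import *
s,M=st();print(mag(s['ee_pos']),mag(s['ee_pos']-20*M[:,2]))
d=snap('wrist','w9.png');im=d['image'].astype(int)
print(proj(d,[wld(-103,0,42),wld(-80,0,42),wld(-63,0,42)]).round())
for v in range(150,340,10): print(v,[tuple(im[v,u]) for u in range(240,330,15)])
```

```text
t 13.8 pos [526.7 122.2   1.6] y-yaw -15.9 z [ 0.153  0.554 -0.819] q [ 0.26  0.76 -0.24  2.08 -1.17  0.48  0.91] F [ 0.1  0.2 -0.6] w 28.7 gf 30.0
[-87.8   2.4   1.6] [-99.2   2.2  17.9]
[[293. 265.]
 [293. 215.]
 [293. 181.]]
150 [(np.int64(130), np.int64(103), np.int64(67)), (np.int64(124), np.int64(98), np.int64(66)), (np.int64(128), np.int64(103), np.int64(70)), (np.int64(124), np.int64(98), np.int64(64)), (np.int64(130), np.int64(104), np.int64(66)), (np.int64(129), np.int64(103), np.int64(66))]
160 [(np.int64(128), np.int64(102), np.int64(67)), (np.int64(122), np.int64(98), np.int64(65)), (np.int64(127), np.int64(101), np.int64(67)), (np.int64(125), np.int64(98), np.int64(64)), (np.int64(134), np.int64(107), np.int64(72)), (np.int64(129), np.int64(103), np.int64(69))]
170 [(np.int64(187), np.int64(154), np.int64(105)), (np.int64(181), np.int64(148), np.int64(101)), (np.int64(126), np.int64(101), np.int64(66)), (np.int64(125), np.int64(100), np.int64(66)), (np.int64(135), np.int64(108), np.int64(73)), (np.int64(130), np.int64(103), np.int64(68))]
180 [(np.int64(187), np.int64(1
[... 3745 characters left out ...]
64(72), np.int64(40)), (np.int64(116), np.int64(77), np.int64(44)), (np.int64(103), np.int64(68), np.int64(37)), (np.int64(109), np.int64(71), np.int64(41))]
320 [(np.int64(33), np.int64(29), np.int64(30)), (np.int64(105), np.int64(67), np.int64(39)), (np.int64(115), np.int64(75), np.int64(40)), (np.int64(117), np.int64(79), np.int64(46)), (np.int64(104), np.int64(65), np.int64(35)), (np.int64(102), np.int64(69), np.int64(40))]
330 [(np.int64(95), np.int64(94), np.int64(93)), (np.int64(96), np.int64(96), np.int64(93)), (np.int64(95), np.int64(96), np.int64(93)), (np.int64(96), np.int64(93), np.int64(92)), (np.int64(95), np.int64(94), np.int64(92)), (np.int64(97), np.int64(95), np.int64(92))]
```

Request:
arm_command(jaw=[4.6,4.6,4.6,4.6,4.6,4.6,4.6,4.6,4.6,4.6,4.6], linear=[[0,0,0],[0,0,0],[0,0,0],[0,0,0.2],[0,0,0.2],[0.05,0.17,0.1],[0,0,0],[0,0,0],[0,0,0],[0,0,0],[0,0,0]], twist=[[0,0,0],[0,0,0],[0,0,0],[-5.6,1.62,0],[-5.6,1.62,0],[-5.6,1.62,0],[-5.6,1.62,0],[-5.6,1.62,0],[-5.6,1.62,0],[0,0,0],[0,0,0]])

```text
clock: 14.8
ee_pos: [525.5, 129.4, 3.8]
tcp_rot: [-2.462, -1.869, -0.067]
force: [-0.5, -1.0, -0.3]
width: 0.521
gripper_force: 0.0
```

Run:
```python
from h import *
s,M=st();print(mag(s['ee_pos']),mag(s['ee_pos']-20*M[:,2]))
```

```text
t 14.8 pos [525.5 129.4   3.8] y-yaw -15.6 z [ 0.004  0.066 -0.998] q [-0.59  0.71  0.4   1.98 -0.63  0.56 -0.01] F [-0.5 -1.  -0.3] w 45.9 gf 0.0
[-81.2   5.6   3.8] [-82.5   5.3  23.8]
```

Request:
arm_command(jaw=[4.6,4.6,4.6,4.6], linear=[[0.1,-0.3,0.2],[0.07,-0.25,0.07],[0,0,0],[0,0,0]], twist=[[-3.8,0.2,0],[0,0,0],[0,0,0],[0,0,0]])

```text
clock: 15.13
ee_pos: [527.4, 117.1, 6.6]
tcp_rot: [-2.514, -1.883, -0.001]
force: [0.5, -0.5, 1.0]
width: 0.522
gripper_force: 0.0
```

Run:
```python
from h import *
s,M=st();print(mag(s['ee_pos']),mag(s['ee_pos']-20*M[:,2]))
```

```text
t 15.1 pos [527.4 117.1   6.6] y-yaw -16.3 z [ 0.001  0.001 -1.   ] q [-0.65  0.72  0.47  1.96 -0.57  0.59 -0.09] F [ 0.5 -0.5  1. ] w 46.0 gf 0.0
[-92.5   0.3   6.6] [-92.5   0.3  26.6]
```

Request:
arm_command(jaw=[4.6,4.6,4.6,2.5,2.5,2.5,2.5,2.5], linear=[[-0.05,0.5,0],[0,0,0],[0,0,0],[0,0,0],[0,0,0],[0,0,0],[0,0,0],[0,0,0]], twist=[[0,0,0],[0,0,0],[0,0,0],[0,0,0],[0,0,0],[0,0,0],[0,0,0],[0,0,0]])

```text
clock: 15.8
ee_pos: [527.1, 123.8, 6.8]
tcp_rot: [2.51, 1.887, 0.001]
force: [0.1, -1.4, 0.9]
width: 0.337
gripper_force: 30.0
```

```bash
cat > tray.py <<'E'
from fit import *
def rect(d,z,x0=330,x1=730,y0=-460,y1=60,s=2):
    xs=np.arange(x0,x1,1/s);ys=np.arange(y0,y1,1/s)
    X,Y=np.meshgrid(xs,ys,indexing='ij')
    q=proj(d,np.c_[X.ravel(),Y.ravel(),np.full(X.size,z)]).astype(np.float32)
    return cv2.remap(d['image'],q[:,0].reshape(X.shape),q[:,1].reshape(X.shape),cv2.INTER_LINEAR)
def tray(d,n=''):
    im=rect(d,16)
    hsv=cv2.cvtColor(im,cv2.COLOR_RGB2HSV)
    m=((hsv[...,1]<70)&(hsv[...,2]>60)).astype(np.uint8)
    m=cv2.morphologyEx(m,cv2.MORPH_OPEN,np.ones((9,9)))
    m=cv2.morphologyEx(m,cv2.MORPH_CLOSE,np.ones((25,25)))
    k,l,st_,c=cv2.connectedComponentsWithStats(m)
    i=1+np.argmax(st_[1:,4]);pts=np.argwhere(l==i).astype(np.float32)
    pts=cv2.convexHull(pts)
    (a,b),(w,h),an=cv2.minAreaRect(pts)
    bx=cv2.boxPoints(((a,b),(w,h),an))/2+[330,-460]
    if w>h: e=np.array([np.cos(np.radians(an)),np.sin(np.radians(an))]);
    else: e=np.array([-np.sin(np.radians(an)),np.cos(np.radians(an))])
    if e[1]<0:e=-e
    return np.array([a/2+330,b/2-460]),np.degrees(np.arctan2(-e[0],e[1])),(w/2,h/2),bx,im
def pins(d,c,yaw,z=18):
    im=rect(d,z);hsv=cv2.cvtColor(im,cv2.COLOR_RGB2HSV).astype(int)
    m=((hsv[...,1]>75)).astype(np.uint8)
    X,Y=np.mgrid[0:im.shape[0],0:im.shape[1]];X=X/2+330-c[0];Y=Y/2-460-c[1];t=np.radians(yaw)
    lx=np.cos(t)*X+np.sin(t)*Y;ly=-np.sin(t)*X+np.cos(t)*Y
    m[(abs(lx)>62)|(abs(ly)>158)]=0;m=cv2.morphologyEx(m,cv2.MORPH_OPEN,np.ones((7,7)))
    k,l,s,_=cv2.connectedComponentsWithStats(m)
    return [(s[i,4]/4,lx[l==i].mean().round(1),ly[l==i].mean().round(1),np.percentile(lx[l==i],[1,99]).round(),np.percentile(ly[l==i],[1,99]).round()) for i in range(1,k) if s[i,4]>1200]
E
python3 - <<'E'
from tray import *
s,M=st();print(mag(s['ee_pos']))
for n in('scene','side'):
    d=optics.grab_frame(n);c,y,wh,bx,im=tray(d);print(n,c,y,wh,bx.round().tolist());print(pins(d,c,y))
    cv2.imwrite('pics/r_%s.png'%n,im[:,:,::-1])
E
```

```text
t 15.8 pos [527.1 123.8   6.8] y-yaw -16.1 z [ 0.001 -0.001 -1.   ] q [-0.67  0.73  0.47  1.96 -0.57  0.59 -0.1 ] F [ 0.1 -1.4  0.9] w 29.7 gf 30.0
[-86.1   2.5   6.8]
scene [ 513.44129944 -204.48608398] 9.550786018371582 (149.84144592285156, 333.60919189453125) [[412.0, -52.0], [467.0, -381.0], [615.0, -357.0], [560.0, -28.0]]
[(np.float64(4543.25), np.float64(11.0), np.float64(121.5), array([-46.,  57.]), array([ 96., 146.]))]
side [ 505.5055542  -210.40127563] 9.586159706115723 (143.92625427246094, 338.0088806152344) [[406.0, -56.0], [463.0, -389.0], [605.0, -365.0], [548.0, -32.0]]
[(np.float64(5296.5), np.float64(10.6), np.float64(118.8), array([-44.,  57.]), array([ 89., 147.]))]
```

Request:
arm_command(jaw=[2.5,2.5,2.5,2.5,2.5,2.5,2.5,2.5,2.5,2.5,2.5,2.5], linear=[[-0.17,-0.58,0],[-0.17,-0.58,0],[-0.17,-0.58,0],[-0.17,-0.58,0],[-0.17,-0.58,0],[-0.17,-0.58,0],[-0.17,-0.58,0],[-0.17,-0.58,0],[-0.17,-0.58,0],[-0.17,-0.58,0],[0,0,1.5],[0,0,1.5]], twist=[[0,0,0],[0,0,0],[0,0,0],[0,0,0],[0,0,0],[0,0,0],[0,0,0],[0,0,0],[0,0,0],[0,0,0],[0,0,0],[0,0,0]])

```text
clock: 16.9
ee_pos: [508.9, 64.8, 36.5]
tcp_rot: [2.512, 1.886, -0.003]
force: [0.5, 0.5, 0.4]
width: 0.337
gripper_force: 30.0
```

Request:
arm_command(jaw=[2.5,2.5,2.5,2.5,2.5,2.5,2.5,2.5,2.5,2.5,2.5,2.5], linear=[[-0.2,-1,1.5],[-0.4,-2,1],[-0.43,-2.4,0],[-0.43,-2.4,0],[-0.43,-2.4,0],[-0.43,-2.4,0],[-0.43,-2.4,0],[-0.43,-2.4,0],[-0.43,-2.4,0],[-0.43,-2.4,0],[0,0,0],[0,0,0]], twist=[[0,0,-6.4],[0,0,-6.4],[0,0,-6.4],[0,0,-6.4],[0,0,-6.4],[0,0,-6.4],[0,0,-6.4],[0,0,-6.4],[0,0,-6.4],[0,0,-6.4],[0,0,0],[0,0,0]])

```text
clock: 17.9
ee_pos: [468.9, -157.4, 61.7]
tcp_rot: [3.129, 0.267, -0.001]
force: [0.3, 1.6, -0.3]
width: 0.336
gripper_force: 30.0
```

```bash
cat > look.py <<'E'
from tray import *
s,M=st()
for n in('scene','side'):
    d=optics.grab_frame(n);c,y,wh,bx,im=tray(d);print(n,c.round(1),round(y,1),np.round(wh))
    for p in pins(d,c,y): print('  ',*p)
E
python3 look.py
```

```text
t 17.9 pos [ 468.9 -157.4   61.7] y-yaw -80.3 z [-0.    -0.002 -1.   ] q [-0.38  0.67  0.8   2.08 -0.75  0.71 -0.48] F [ 0.3  1.6 -0.3] w 29.6 gf 30.0
scene [ 513.6 -204.5] 9.6 [150. 334.]
   3046.75 -36.1 27.3 [-61. -10.] [-2. 56.]
   4603.75 10.7 121.5 [-46.  57.] [ 95. 146.]
side [ 505.7 -211.1] 9.5 [144. 336.]
   2631.0 -12.1 120.9 [-45.  33.] [ 94. 141.]
```

Request:
arm_command(jaw=[2.5,2.5,2.5,2.5,2.5,2.5,2.5,2.5,2.5], linear=[[0,0,-1.5],[0,0,-1.5],[0,0,-1.5],[0,0,-1.2],[0,0,-0.7],[0,0,-0.5],[0,0,-0.4],[0,0,-0.4],[0,0,0]], twist=[[0,0,0],[0,0,0],[0,0,0],[0,0,0],[0,0,0],[0,0,0],[0,0,0],[0,0,0],[0,0,0]])

```text
clock: 18.75
ee_pos: [469.7, -155.7, -15.5]
tcp_rot: [3.129, 0.271, -0.0]
force: [0.0, 0.1, -0.2]
width: 0.337
gripper_force: 30.0
```

Request:
arm_command(jaw=[2.5,2.5,2.5], linear=[[0,0,-0.1],[0,0,-0.1],[0,0,0]], twist=[[0,0,0],[0,0,0],[0,0,0]])

```text
clock: 19.0
ee_pos: [469.9, -156.0, -17.1]
tcp_rot: [3.129, 0.27, 0.0]
force: [-0.7, 1.6, -0.6]
width: 0.336
gripper_force: 30.0
```

Request:
arm_command(jaw=[3.7,3.7,3.7,3.7,3.7,3.7,3.7,3.7,3.7], linear=[[0,0,0],[0,0,0],[0,0,0],[0,0,1],[0,0,2],[0,0,3],[0,0,3],[0,0,3],[0,0,2]], twist=[[0,0,0],[0,0,0],[0,0,0],[0,0,0],[0,0,0],[0,0,0],[0,0,0],[0,0,0],[0,0,0]])

```text
clock: 19.75
ee_pos: [470.1, -156.6, 125.7]
tcp_rot: [3.129, 0.268, 0.003]
force: [0.4, 0.8, -0.2]
width: 0.421
gripper_force: 0.0
```

```bash
python3 look.py
```

```text
t 19.8 pos [ 470.1 -156.6  125.7] y-yaw -80.2 z [ 0.002 -0.001 -1.   ] q [-0.48  0.57  0.93  2.05 -0.63  0.83 -0.57] F [ 0.4  0.8 -0.2] w 37.1 gf 0.0
scene [ 513.6 -204.5] 9.6 [149. 334.]
   4604.75 10.8 121.4 [-46.  57.] [ 95. 146.]
   4653.25 7.8 56.6 [-49.  54.] [31. 82.]
side [ 505.6 -211.1] 9.5 [144. 337.]
   10642.25 9.2 87.4 [-46.  56.] [ 28. 148.]
```

Request:
arm_command(jaw=[4.6,4.6,4.6,4.6,4.6,4.6,4.6,4.6,4.6,4.6,4.6,4.6], linear=[[0.5,2.42,-0.1],[0.5,2.42,-0.1],[0.5,2.42,-0.1],[0.5,2.42,-0.1],[0.5,2.42,-0.1],[0.5,2.42,-0.1],[0.5,2.42,-0.1],[0.5,2.42,-0.1],[0.5,2.42,-0.1],[0.5,2.42,-0.1],[0.5,2.42,-0.1],[0.5,2.42,-0.1]], twist=[[0,0,5.36],[0,0,5.36],[0,0,5.36],[0,0,5.36],[0,0,5.36],[0,0,5.36],[0,0,5.36],[0,0,5.36],[0,0,5.36],[0,0,5.36],[0,0,5.36],[0,0,5.36]])

```text
clock: 20.85
ee_pos: [529.1, 135.5, 110.2]
tcp_rot: [2.502, 1.9, -0.001]
force: [0.6, 0.5, -0.2]
width: 0.52
gripper_force: 0.0
```

Request:
arm_command(jaw=[4.6,4.6,4.6,4.6,4.6,4.6,4.6,4.6,4.6,4.6,4.6], linear=[[0,0,0],[0,0,0],[0,0,0],[0,0,-0.5],[0,0,-1],[0,0,-1],[0,0,-1],[0,0,-1],[0,0,0],[0,0,0],[0,0,0]], twist=[[4.8,-1.4,0],[4.8,-1.4,0],[4.8,-1.4,0],[4.8,-1.4,0],[4.8,-1.4,0],[4.8,-1.4,0],[4.8,-1.4,0],[0,0,0],[0,0,0],[0,0,0],[0,0,0]])

```text
clock: 21.77
ee_pos: [529.8, 135.4, 66.3]
tcp_rot: [-2.15, -1.627, -0.683]
force: [-0.6, -0.1, 0.1]
width: 0.524
gripper_force: 0.0
```

```bash
cat > m.py <<'E'
from h import *
s,M=st();print('mag rep',mag(s['ee_pos']),'tip',mag(s['ee_pos']-20*M[:,2]),'zmag',(mag(M[:,2]+[ORG[0],ORG[1],0])),'zx', round(float(M[:,2]@[np.cos(YAW),np.sin(YAW),0]),3))
E
python3 m.py
```

```text
t 21.8 pos [529.8 135.4  66.3] y-yaw -15.9 z [ 0.161  0.55  -0.819] q [-0.03  0.61  0.07  2.11 -1.25  0.67  0.86] F [-0.6 -0.1  0.1] w 46.1 gf 0.0
mag rep [-74.3   3.1  66.3] tip [-85.7   3.2  82.7] zmag [ 0.6 -0.  -0.8] zx 0.574
```

Request:
arm_command(jaw=[4.6,4.6,4.6,4.6,4.6,4.6,4.6,4.6], linear=[[0.3,0.96,-1.3],[0.3,0.96,-1.3],[0.3,0.96,-1.3],[0.3,0.96,-1.3],[0.3,0.96,-1.25],[0,0,0],[0,0,0],[0,0,0]], twist=[[0,0,0],[0,0,0],[0,0,0],[0,0,0],[0,0,0],[0,0,0],[0,0,0],[0,0,0]])

```text
clock: 22.43
ee_pos: [545.1, 182.4, 2.1]
tcp_rot: [-2.151, -1.628, -0.683]
force: [0.2, 0.4, 0.9]
width: 0.522
gripper_force: 0.0
```

```bash
python3 m.py
```

```text
t 22.4 pos [545.1 182.4   2.1] y-yaw -15.9 z [ 0.162  0.55  -0.819] q [ 0.12  0.77 -0.24  2.05 -1.29  0.43  0.91] F [0.2 0.4 0.9] w 46.0 gf 0.0
mag rep [-24.8   1.6   2.1] tip [-36.3   1.6  18.5] zmag [ 0.6 -0.  -0.8] zx 0.573
```

Request:
arm_command(jaw=[4.6,2.5,2.5,2.5,2.5,2.5], linear=[[0.02,0.1,-0.05],[0,0,0],[0,0,0],[0,0,0],[0,0,0],[0,0,0]], twist=[[0,0,0],[0,0,0],[0,0,0],[0,0,0],[0,0,0],[0,0,0]])

```text
clock: 22.93
ee_pos: [545.1, 183.2, 1.1]
tcp_rot: [-2.151, -1.626, -0.683]
force: [-1.5, -0.9, 4.4]
width: 0.329
gripper_force: 30.0
```

Request:
arm_command(jaw=[2.5,2.5,2.5,2.5,2.5,2.5,2.5,2.5,2.5,2.5,2.5,2.5], linear=[[-0.09,-0.3,0],[-0.17,-0.58,0],[-0.17,-0.58,0],[-0.17,-0.58,0],[-0.17,-0.58,0],[-0.17,-0.58,0],[-0.17,-0.58,0],[-0.17,-0.58,0],[-0.17,-0.58,0],[-0.17,-0.58,0],[-0.17,-0.58,0],[0,0,0]], twist=[[0,0,0],[0,0,0],[0,0,0],[0,0,0],[0,0,0],[0,0,0],[0,0,0],[0,0,0],[0,0,0],[0,0,0],[0,0,0],[0,0,0]])

```text
clock: 23.93
ee_pos: [526.7, 121.0, 0.9]
tcp_rot: [-2.152, -1.625, -0.683]
force: [-2.8, -3.4, 12.0]
width: 0.327
gripper_force: 30.0
```

```bash
cat > front.py <<'E'
from h import *
exec(open('m.py').read().split('\n',1)[1])
# rail/pin strip along mag x seen by wrist: wood where R-B large; rail grey
d=optics.grab_frame('wrist');im=d['image'].astype(int)
o=''
for x in range(-130,-30,4):
    q=proj(d,[wld(x,2,42)])[0].round().astype(int)
    p=im[q[1],q[0]] if 0<=q[1]<420 and 0<=q[0]<560 else [0,0,0]
    o+='%d:%d/%d '%(x,p[0],p[2])
print(o)
E
python3 front.py
```

```text
t 23.9 pos [526.7 121.    0.9] y-yaw -16.0 z [ 0.162  0.55  -0.819] q [ 0.22  0.76 -0.2   2.09 -1.24  0.49  0.97] F [-2.8 -3.4 12. ] w 28.8 gf 30.0
mag rep [-88.9   2.    0.9] tip [-100.3    2.1   17.3] zmag [ 0.6 -0.  -0.8] zx 0.573
-130:88/85 -126:113/42 -122:112/42 -118:109/40 -114:136/125 -110:131/117 -106:192/109 -102:192/109 -98:191/107 -94:191/108 -90:191/107 -86:192/108 -82:190/107 -78:192/107 -74:191/106 -70:191/107 -66:173/95 -62:173/94 -58:175/95 -54:119/62 -50:120/62 -46:122/63 -42:119/61 -38:103/51 -34:112/57
```

Request:
arm_command(jaw=[4.6,4.6,4.6,4.6,4.6,4.6,4.6,4.6,4.6,4.6,4.6,4.6], linear=[[0,0,0],[0,0,0],[0,0,0.1],[0,0,0.2],[0,0,0.2],[0.04,0.2,0.1],[0,0,0],[0,0,0],[0,0,0],[0,0,0],[0,0,0],[0,0,0]], twist=[[0,0,0],[0,0,0],[-4.8,1.4,0],[-4.8,1.4,0],[-4.8,1.4,0],[-4.8,1.4,0],[-4.8,1.4,0],[-4.8,1.4,0],[-4.8,1.4,0],[0,0,0],[0,0,0],[0,0,0]])

```text
clock: 24.98
ee_pos: [526.7, 122.9, 5.9]
tcp_rot: [-2.503, -1.891, -0.01]
force: [0.1, -0.0, 0.8]
width: 0.52
gripper_force: 0.0
```

```bash
python3 m.py
```

```text
t 25.0 pos [526.7 122.9   5.9] y-yaw -15.9 z [ 0.002  0.007 -1.   ] q [-0.68  0.73  0.49  1.97 -0.61  0.59 -0.05] F [ 0.1 -0.   0.8] w 45.8 gf 0.0
mag rep [-87.1   2.6   5.9] tip [-87.2   2.6  25.9] zmag [ 0. -0. -1.] zx 0.008
```

Request:
arm_command(jaw=[2.5,2.5,2.5,2.5,2.5], linear=[[0,0,0.1],[0,0,0],[0,0,0],[0,0,0],[0,0,0]], twist=[[0,0,0],[0,0,0],[0,0,0],[0,0,0],[0,0,0]])

```text
clock: 25.4
ee_pos: [527.3, 123.3, 7.5]
tcp_rot: [-2.504, -1.889, -0.011]
force: [-0.6, -1.1, 0.8]
width: 0.333
gripper_force: 30.0
```

Request:
arm_command(jaw=[2.5,2.5,2.5,2.5,2.5,2.5,2.5,2.5,2.5,2.5,2.5,2.5], linear=[[-0.17,-0.58,0],[-0.17,-0.58,0],[-0.17,-0.58,0],[-0.17,-0.58,0],[-0.17,-0.58,0],[-0.17,-0.58,0],[-0.17,-0.58,0],[-0.17,-0.58,0],[-0.17,-0.58,0],[-0.17,-0.58,0],[0,0,1.5],[0,0,1.5]], twist=[[0,0,0],[0,0,0],[0,0,0],[0,0,0],[0,0,0],[0,0,0],[0,0,0],[0,0,0],[0,0,0],[0,0,0],[0,0,0],[0,0,0]])

```text
clock: 26.4
ee_pos: [508.9, 65.0, 37.0]
tcp_rot: [-2.503, -1.89, -0.006]
force: [-0.1, 0.6, -0.5]
width: 0.335
gripper_force: 30.0
```

Request:
arm_command(jaw=[2.5,2.5,2.5,2.5,2.5,2.5,2.5,2.5,2.5,2.5,2.5,2.5], linear=[[-0.26,-1.5,1.5],[-0.26,-2.2,1.5],[-0.26,-2.5,0],[-0.26,-2.5,0],[-0.26,-2.5,0],[-0.26,-2.5,0],[-0.26,-2.5,0],[-0.26,-2.5,0],[-0.26,-2.5,0],[-0.26,-2.5,0],[-0.26,-2.5,0],[-0.26,-2.0,0]], twist=[[0,0,-5.36],[0,0,-5.36],[0,0,-5.36],[0,0,-5.36],[0,0,-5.36],[0,0,-5.36],[0,0,-5.36],[0,0,-5.36],[0,0,-5.36],[0,0,-5.36],[0,0,-5.36],[0,0,-5.36]])

```text
clock: 27.4
ee_pos: [478.0, -218.0, 67.4]
tcp_rot: [3.13, 0.26, 0.012]
force: [1.2, -0.9, 0.3]
width: 0.335
gripper_force: 30.0
```

```bash
python3 look.py
```

```text
t 27.4 pos [ 478.  -218.    67.4] y-yaw -80.5 z [ 0.008  0.    -1.   ] q [-0.27  0.71  0.83  2.01 -0.77  0.77 -0.37] F [ 1.2 -0.9  0.3] w 29.5 gf 30.0
scene [ 513.7 -204.5] 9.6 [149. 334.]
   4604.0 10.6 121.4 [-46.  57.] [ 95. 146.]
   4656.0 7.7 56.7 [-49.  54.] [31. 82.]
   2773.75 -38.8 -38.5 [-62. -15.] [-68. -10.]
side [ 505.7 -211.1] 9.5 [144. 337.]
   3108.0 -8.4 122.1 [-45.  33.] [ 92. 148.]
   2688.25 -14.3 53.1 [-48.  32.] [26. 80.]
```

Request:
arm_command(jaw=[2.5,2.5,2.5,2.5,2.5,2.5,2.5,2.5,2.5,2.5], linear=[[0,0,-1.5],[0,0,-1.5],[0,0,-1.5],[0,0,-1.5],[0,0,-0.8],[0,0,-0.5],[0,0,-0.4],[0,0,-0.4],[0,0,-0.2],[0,0,0]], twist=[[0,0,0],[0,0,0],[0,0,0],[0,0,0],[0,0,0],[0,0,0],[0,0,0],[0,0,0],[0,0,0],[0,0,0]])

```text
clock: 28.33
ee_pos: [479.0, -215.7, -15.6]
tcp_rot: [-3.13, -0.27, -0.013]
force: [-1.4, 0.6, -0.4]
width: 0.335
gripper_force: 30.0
```

Request:
arm_command(jaw=[3.7,3.7,3.7,3.7,3.7,3.7,3.7,3.7,3.7], linear=[[0,0,0],[0,0,0],[0,0,0],[0,0,1],[0,0,2],[0,0,3],[0,0,3],[0,0,3],[0,0,2]], twist=[[0,0,0],[0,0,0],[0,0,0],[0,0,0],[0,0,0],[0,0,0],[0,0,0],[0,0,0],[0,0,0]])

```text
clock: 29.08
ee_pos: [479.4, -216.4, 127.6]
tcp_rot: [3.13, 0.268, 0.016]
force: [0.1, 0.2, -0.4]
width: 0.422
gripper_force: 0.0
```

```bash
python3 look.py
```

```text
t 29.1 pos [ 479.4 -216.4  127.6] y-yaw -80.2 z [ 0.01  0.   -1.  ] q [-0.35  0.62  0.93  1.98 -0.67  0.87 -0.45] F [ 0.1  0.2 -0.4] w 37.2 gf 0.0
scene [ 513.7 -204.6] 9.6 [149. 334.]
   4606.0 10.6 121.6 [-46.  57.] [ 95. 146.]
   4663.5 7.7 56.8 [-49.  54.] [31. 82.]
   4768.75 6.5 -2.5 [-50.  52.] [-28.  24.]
side [ 505.8 -211.2] 9.5 [144. 336.]
   15307.75 7.0 56.0 [-47.  54.] [-30. 147.]
```

Request:
arm_command(jaw=[4.6,4.6,4.6,4.6,4.6,4.6,4.6,4.6,4.6,4.6,4.6,4.6], linear=[[0.42,2.93,-0.15],[0.42,2.93,-0.15],[0.42,2.93,-0.15],[0.42,2.93,-0.15],[0.42,2.93,-0.15],[0.42,2.93,-0.15],[0.42,2.93,-0.15],[0.42,2.93,-0.15],[0.42,2.93,-0.15],[0.42,2.93,-0.15],[0.42,2.93,-0.15],[0.42,2.93,-0.15]], twist=[[0,0.6,5.36],[0,0,5.36],[0,0,5.36],[0,0,5.36],[0,0,5.36],[0,0,5.36],[0,0,5.36],[0,0,5.36],[0,0,5.36],[0,0,5.36],[0,0,5.36],[0,0,5.36]])

```text
clock: 30.18
ee_pos: [528.7, 137.3, 105.9]
tcp_rot: [-2.501, -1.9, 0.006]
force: [1.0, -0.3, -0.2]
width: 0.526
gripper_force: 0.0
```

Request:
arm_command(jaw=[4.6,4.6,4.6,4.6,4.6,4.6,4.6,4.6,4.6,4.6,4.6], linear=[[0,0,0],[0,0,0],[0,0,0],[0,0,-0.5],[0,0,-1],[0,0,-1],[0,0,-1],[0,0,-1],[0,0,0],[0,0,0],[0,0,0]], twist=[[4.8,-1.4,0],[4.8,-1.4,0],[4.8,-1.4,0],[4.8,-1.4,0],[4.8,-1.4,0],[4.8,-1.4,0],[4.8,-1.4,0],[0,0,0],[0,0,0],[0,0,0],[0,0,0]])

```text
clock: 31.1
ee_pos: [529.5, 136.8, 61.9]
tcp_rot: [-2.149, -1.628, -0.678]
force: [0.6, 0.1, -0.4]
width: 0.522
gripper_force: 0.0
```

```bash
python3 m.py
```

```text
t 31.1 pos [529.5 136.8  61.9] y-yaw -15.8 z [ 0.158  0.55  -0.82 ] q [-0.05  0.62  0.09  2.1  -1.26  0.68  0.87] F [ 0.6  0.1 -0.4] w 46.0 gf 0.0
mag rep [-73.    3.7  61.9] tip [-84.4   3.7  78.3] zmag [ 0.6  0.  -0.8] zx 0.572
```

Request:
arm_command(jaw=[4.6,4.6,4.6,4.6,4.6,4.6,4.6,2.5,2.5,2.5,2.5,2.5], linear=[[0.31,0.93,-1.2],[0.31,0.93,-1.2],[0.31,0.93,-1.2],[0.31,0.93,-1.2],[0.31,0.93,-1.17],[0,0,0],[0,0,0],[0,0,0],[0,0,0],[0,0,0],[0,0,0],[0,0,0]], twist=[[0,0,0],[0,0,0],[0,0,0],[0,0,0],[0,0,0],[0,0,0],[0,0,0],[0,0,0],[0,0,0],[0,0,0],[0,0,0],[0,0,0]])

```text
clock: 32.1
ee_pos: [545.3, 182.0, 2.3]
tcp_rot: [-2.151, -1.627, -0.679]
force: [-1.4, -3.2, 7.4]
width: 0.329
gripper_force: 30.0
```

```bash
python3 m.py
```

```text
t 32.1 pos [545.3 182.    2.3] y-yaw -15.9 z [ 0.159  0.549 -0.82 ] q [ 0.11  0.76 -0.22  2.05 -1.29  0.44  0.91] F [-1.4 -3.2  7.4] w 29.0 gf 30.0
mag rep [-25.1   1.2   2.3] tip [-36.6   1.2  18.7] zmag [ 0.6  0.  -0.8] zx 0.572
```

Request:
arm_command(jaw=[2.5,2.5,2.5,2.5,2.5,2.5,2.5,2.5,2.5,2.5,2.5,2.5], linear=[[-0.09,-0.3,0],[-0.17,-0.58,0],[-0.17,-0.58,0],[-0.17,-0.58,0],[-0.17,-0.58,0],[-0.17,-0.58,0],[-0.17,-0.58,0],[-0.17,-0.58,0],[-0.17,-0.58,0],[-0.17,-0.58,0],[-0.17,-0.58,0],[0,0,0]], twist=[[0,0,0],[0,0,0],[0,0,0],[0,0,0],[0,0,0],[0,0,0],[0,0,0],[0,0,0],[0,0,0],[0,0,0],[0,0,0],[0,0,0]])

```text
clock: 33.1
ee_pos: [526.9, 120.3, 2.1]
tcp_rot: [-2.151, -1.625, -0.679]
force: [-3.7, -2.4, 11.0]
width: 0.327
gripper_force: 30.0
```

```bash
python3 front.py
```

```text
t 33.1 pos [526.9 120.3   2.1] y-yaw -15.9 z [ 0.159  0.55  -0.82 ] q [ 0.2   0.75 -0.17  2.09 -1.24  0.51  0.97] F [-3.7 -2.4 11. ] w 28.8 gf 30.0
mag rep [-89.5   1.7   2.1] tip [-101.     1.7   18.5] zmag [ 0.6  0.  -0.8] zx 0.572
-130:83/81 -126:113/41 -122:114/47 -118:109/39 -114:135/125 -110:136/125 -106:189/105 -102:189/105 -98:190/105 -94:189/105 -90:189/106 -86:191/108 -82:190/105 -78:190/106 -74:191/108 -70:190/105 -66:172/93 -62:173/93 -58:172/95 -54:172/94 -50:173/93 -46:172/91 -42:117/59 -38:119/60 -34:119/63
```

Request:
arm_command(jaw=[4.6,4.6,4.6,4.6,4.6,4.6,4.6,4.6,4.6,4.6,4.6,4.6], linear=[[0,0,0],[0,0,0],[0,0,0.1],[0,0,0.2],[0,0,0.1],[0.0,0.25,0.1],[0,0,0],[0,0,0],[0,0,0],[0,0,0],[0,0,0],[0,0,0]], twist=[[0,0,0],[0,0,0],[-4.8,1.4,0],[-4.8,1.4,0],[-4.8,1.4,0],[-4.8,1.4,0],[-4.8,1.4,0],[-4.8,1.4,0],[-4.8,1.4,0],[0,0,0],[0,0,0],[0,0,0]])

```text
clock: 34.15
ee_pos: [526.3, 122.5, 6.0]
tcp_rot: [-2.504, -1.891, -0.001]
force: [0.6, 0.1, 0.4]
width: 0.527
gripper_force: 0.0
```

```bash
python3 m.py
```

```text
t 34.1 pos [526.3 122.5   6. ] y-yaw -15.9 z [-0.002  0.003 -1.   ] q [-0.68  0.73  0.5   1.96 -0.61  0.6  -0.05] F [0.6 0.1 0.4] w 46.4 gf 0.0
mag rep [-87.5   2.8   6. ] tip [-87.6   2.8  26. ] zmag [ 0.  0. -1.] zx 0.003
```

Request:
arm_command(jaw=[2.5,2.5,2.5,2.5,2.5], linear=[[0,0,0.1],[0,0,0],[0,0,0],[0,0,0],[0,0,0]], twist=[[0,0,0],[0,0,0],[0,0,0],[0,0,0],[0,0,0]])

```text
clock: 34.57
ee_pos: [527.0, 122.8, 7.5]
tcp_rot: [-2.505, -1.89, -0.002]
force: [-0.3, -0.1, -0.7]
width: 0.335
gripper_force: 30.0
```

Request:
arm_command(jaw=[2.5,2.5,2.5,2.5,2.5,2.5,2.5,2.5,2.5,2.5,2.5,2.5], linear=[[-0.17,-0.58,0],[-0.17,-0.58,0],[-0.17,-0.58,0],[-0.17,-0.58,0],[-0.17,-0.58,0],[-0.17,-0.58,0],[-0.17,-0.58,0],[-0.17,-0.58,0],[-0.17,-0.58,0],[-0.17,-0.58,0],[0,0,1.5],[0,0,1.5]], twist=[[0,0,0],[0,0,0],[0,0,0],[0,0,0],[0,0,0],[0,0,0],[0,0,0],[0,0,0],[0,0,0],[0,0,0],[0,0,0],[0,0,0]])

```text
clock: 35.57
ee_pos: [508.5, 64.4, 37.1]
tcp_rot: [-2.504, -1.89, 0.003]
force: [-0.3, -0.2, -0.6]
width: 0.341
gripper_force: 30.0
```

Request:
arm_command(jaw=[2.5,2.5,2.5,2.5,2.5,2.5,2.5,2.5,2.5,2.5,2.5,2.5], linear=[[-0.17,-2,1.5],[-0.17,-2.7,1.5],[-0.17,-3,0],[-0.17,-3,0],[-0.17,-3,0],[-0.17,-3,0],[-0.17,-3,0],[-0.17,-3,0],[-0.17,-3,0],[-0.17,-3,0],[-0.17,-3,0],[-0.17,-2.2,0]], twist=[[0,0,-5.36],[0,0,-5.36],[0,0,-5.36],[0,0,-5.36],[0,0,-5.36],[0,0,-5.36],[0,0,-5.36],[0,0,-5.36],[0,0,-5.36],[0,0,-5.36],[0,0,-5.36],[0,0,-5.36]])

```text
clock: 36.57
ee_pos: [488.2, -276.4, 67.5]
tcp_rot: [-3.129, -0.26, -0.003]
force: [1.1, -0.9, -0.5]
width: 0.339
gripper_force: 30.0
```

```bash
python3 look.py
cat > magck.py <<'E'
from h import *
# colours on magazine interior floor vs pins, projected in scene & side
for n in('scene','side'):
    d=optics.grab_frame(n);im=d['image'].astype(int)
    for nm,z in(('floor28',28),('1pin42',42),('2pin56',56)):
        q=proj(d,[wld(x,0,z) for x in(-35,-25,-15,20,30,40,50)]).round().astype(int)
        print(n,nm,[tuple(int(v) for v in im[b,a]) for a,b in q])
E
python3 magck.py
```

```text
t 36.6 pos [ 488.2 -276.4   67.5] y-yaw -80.5 z [ 0.002  0.002 -1.   ] q [-0.15  0.76  0.83  1.91 -0.77  0.82 -0.31] F [ 1.1 -0.9 -0.5] w 29.8 gf 30.0
scene [ 513.7 -204.5] 9.6 [149. 334.]
   4608.5 10.5 121.4 [-46.  57.] [ 95. 146.]
   4659.5 7.7 56.6 [-49.  54.] [31. 82.]
   4768.5 6.4 -2.6 [-50.  52.] [-28.  24.]
   2937.5 -37.8 -103.8 [-62. -13.] [-134.  -74.]
side [ 505.9 -211.2] 9.6 [144. 336.]
   2969.5 -10.6 119.9 [-45.  21.] [ 92. 149.]
   5726.75 -13.8 27.3 [-49.  32.] [-37.  81.]
   312.0 33.6 109.5 [27. 40.] [ 97. 122.]
scene floor28 [(205, 206, 193), (206, 207, 194), (147, 144, 135), (145, 142, 132), (145, 141, 132), (145, 142, 133), (147, 144, 134)]
scene 1pin42 [(183, 182, 171), (205, 205, 193), (156, 153, 143), (150, 146, 136), (160, 156, 145), (159, 154, 144), (147, 143, 134)]
scene 2pin56 [(241, 237, 228), (242, 238, 229), (240, 236, 226), (225, 222, 209), (205, 200, 187), (224, 220, 207), (227, 225, 215)]
side floor28 [(165, 162, 155), (174, 171, 163), (174, 172, 165), (159, 155, 149), (173, 170, 164), (173, 170, 165), (175, 171, 164)]
side 1pin42 [(174, 172, 165), (168, 166, 159), (116, 115, 111), (171, 169, 161), (174, 170, 163), (166, 149, 135), (152, 101, 63)]
side 2pin56 [(138, 136, 130), (140, 138, 133), (172, 168, 163), (166, 149, 135), (152, 101, 63), (146, 94, 58), (137, 121, 111)]
```

Request:
arm_command(jaw=[2.5,2.5,2.5,2.5,2.5,2.5,2.5,2.5,2.5,2.5], linear=[[0,0,-1.5],[0,0,-1.5],[0,0,-1.5],[0,0,-1.5],[0,0,-0.8],[0,0,-0.5],[0,0,-0.4],[0,0,-0.4],[0,0,-0.2],[0,0,0]], twist=[[0,0,0],[0,0,0],[0,0,0],[0,0,0],[0,0,0],[0,0,0],[0,0,0],[0,0,0],[0,0,0],[0,0,0]])

```text
clock: 37.6
ee_pos: [489.5, -273.3, -15.6]
tcp_rot: [-3.127, -0.27, -0.004]
force: [0.1, 0.3, -0.5]
width: 0.336
gripper_force: 30.0
```

Request:
arm_command(jaw=[3.7,3.7,3.7,3.7,3.7,3.7,3.7,3.7,3.7], linear=[[0,0,0],[0,0,0],[0,0,0],[0,0,1],[0,0,2],[0,0,3],[0,0,3],[0,0,3],[0,0,3]], twist=[[0,0,0],[0,0,0],[0,0,0],[0,0,0],[0,0,0],[0,0,0],[0,0,0],[0,0,0],[0,0,0]])

```text
clock: 38.35
ee_pos: [489.1, -273.3, 136.7]
tcp_rot: [-3.127, -0.269, -0.004]
force: [0.7, 0.3, -0.4]
width: 0.419
gripper_force: 0.0
```

```bash
python3 look.py
```

```text
t 38.4 pos [ 489.1 -273.3  136.7] y-yaw -80.2 z [ 0.003  0.003 -1.   ] q [-0.23  0.67  0.93  1.88 -0.66  0.94 -0.38] F [ 0.7  0.3 -0.4] w 36.9 gf 0.0
scene [ 513.7 -204.5] 9.6 [149. 334.]
   4607.5 10.6 121.5 [-46.  57.] [ 95. 146.]
   4664.0 7.7 56.7 [-49.  54.] [31. 82.]
   9727.75 7.6 -31.7 [-49.  54.] [-85.  23.]
side [ 505.7 -211. ] 9.6 [144. 337.]
   21071.0 8.9 29.4 [-47.  56.] [-87. 146.]
```

Request:
arm_command(jaw=[3,3,3,3,3,3,3,3,3,3,3,3], linear=[[-0.1,2,0.5],[-0.1,3,0.5],[-0.1,3.5,0],[-0.1,3.8,0],[-0.1,3.8,0],[-0.1,3.8,0],[-0.1,3.8,0],[-0.1,3.8,0],[-0.1,3.8,0],[-0.1,3.8,0],[-0.1,3.8,0],[-0.1,3.8,0]], twist=[[0,0,-1.55],[0,0,-1.55],[0,0,-1.55],[0,0,-1.55],[0,0,-1.55],[0,0,-1.55],[0,0,-1.55],[0,0,-1.55],[0,0,-1.55],[0,0,-1.55],[0,0,-1.55],[0,0,-1.55]])

```text
clock: 39.45
ee_pos: [476.6, 155.8, 144.4]
tcp_rot: [-3.13, 0.241, -0.004]
force: [0.5, 0.4, -0.8]
width: 0.341
gripper_force: 0.0
```

Request:
arm_command(jaw=[3,3,3,3,3], linear=[[0,3.2,0],[0,2.5,0],[0,0,0],[0,0,0],[0,0,0]], twist=[[0,0,0],[0,0,0],[0,0,0],[0,0,0],[0,0,0]])

```text
clock: 39.87
ee_pos: [477.2, 209.6, 144.4]
tcp_rot: [-3.131, 0.241, -0.004]
force: [-0.0, -0.2, -0.8]
width: 0.338
gripper_force: 0.0
```

```bash
python3 m.py
```

```text
t 39.9 pos [477.2 209.6 144.4] y-yaw -98.8 z [ 0.003  0.001 -1.   ] q [-1.3   0.69  1.12  1.98 -0.77  0.97 -1.51] F [-0.  -0.2 -0.8] w 29.8 gf 0.0
mag rep [-17.6  74.3 144.4] tip [-17.7  74.4 164.4] zmag [ 0. -0. -1.] zx 0.002
```

Request:
arm_command(jaw=[3,3,3,3,3,3,3,3,3,3], linear=[[0,0.15,-2],[0,0,-2],[0,0,-2],[0,0,-1.5],[0,0,-1],[0,0,-0.7],[0,0,-0.6],[0,0,0],[0,0,0],[0,0,0]], twist=[[0,0,0],[0,0,0],[0,0,0],[0,0,0],[0,0,0],[0,0,0],[0,0,0],[0,0,0],[0,0,0],[0,0,0]])

```text
clock: 40.7
ee_pos: [477.9, 212.3, 47.1]
tcp_rot: [-3.13, 0.239, -0.006]
force: [0.3, 1.1, -0.2]
width: 0.339
gripper_force: 0.0
```

Request:
arm_command(jaw=[0.8,0.8,0.8,0.8,0.8], linear=[[0,0,0],[0,0,0],[0,0,0],[0,0,0],[0,0,0]], twist=[[0,0,0],[0,0,0],[0,0,0],[0,0,0],[0,0,0]])

```text
clock: 41.12
ee_pos: [477.7, 212.0, 46.8]
tcp_rot: [-3.13, 0.239, -0.005]
force: [-0.3, -2.2, 3.8]
width: 0.16
gripper_force: 29.9
```

```bash
python3 m.py
```

```text
t 41.1 pos [477.7 212.   46.8] y-yaw -98.7 z [ 0.004  0.002 -1.   ] q [-1.18  0.82  0.94  2.02 -0.94  0.81 -1.39] F [-0.3 -2.2  3.8] w 14.1 gf 29.9
mag rep [-15.2  74.5  46.8] tip [-15.3  74.6  66.8] zmag [ 0. -0. -1.] zx 0.003
```

Request:
arm_command(jaw=[0.8,0.8,0.8,0.8,0.8,0.8], linear=[[0,0,0.3],[0,0,0.3],[0,0,0.3],[0,0,0.3],[0,0,0.1],[0,0,0]], twist=[[0,0,0],[0,0,0],[0,0,0],[0,0,0],[0,0,0],[0,0,0]])

```text
clock: 41.62
ee_pos: [477.5, 212.1, 59.8]
tcp_rot: [-3.13, 0.239, -0.005]
force: [0.5, -1.5, 0.8]
width: 0.151
gripper_force: 29.9
```

Request:
arm_command(jaw=[0.8,0.8,0.8,0.8,0.8,0.8,0.8,0.8,0.8,0.8,0.8,0.8], linear=[[-0.013,0.01,0],[-0.013,0.01,0],[-0.013,0.01,0],[-0.013,0.01,0],[-0.013,0.01,0],[-0.013,0.01,0],[-0.013,0.01,0],[-0.013,0.01,0],[-0.013,0.01,0],[-0.013,0.01,0],[-0.013,0.01,0],[-0.013,0.01,0]], twist=[[0,0,4],[0,0,6.6],[0,0,6.6],[0,0,6.6],[0,0,6.6],[0,0,6.6],[0,0,6.6],[0,0,6.6],[0,0,6.6],[0,0,6.6],[0,0,6.6],[0,0,6.6]])

```text
clock: 42.62
ee_pos: [476.1, 213.9, 59.7]
tcp_rot: [-2.599, -1.757, -0.003]
force: [0.4, -1.0, -3.1]
width: 0.153
gripper_force: 29.8
```

Request:
arm_command(jaw=[0.8,0.8,0.8], linear=[[0,0,0],[0,0,0],[0,0,0]], twist=[[0,0,5],[0,0,0],[0,0,0]])

```text
clock: 42.87
ee_pos: [476.0, 213.9, 59.7]
tcp_rot: [-2.527, -1.859, -0.002]
force: [-0.2, 1.0, -0.4]
width: 0.154
gripper_force: 29.8
```

```bash
python3 m.py; python3 -c "
from h import *
print(ctrl.read_state()['moment'])"
```

```text
t 42.9 pos [476.  213.9  59.7] y-yaw -17.3 z [-0.002  0.005 -1.   ] q [-0.98  0.64  0.63  2.01 -0.6   0.68 -0.27] F [-0.2  1.  -0.4] w 13.6 gf 29.8
mag rep [-13.9  76.7  59.7] tip [-14.   76.6  79.7] zmag [ 0.  0. -1.] zx 0.004
[0.02746227 0.09499178 0.01558804]
```

Request:
arm_command(jaw=[0.8,0.8,0.8,0.8], linear=[[0,0,0],[0,0,0],[0,0,0],[0,0,0]], twist=[[0,0,3],[0,0,3],[0,0,0],[0,0,0]])

```text
clock: 43.2
ee_pos: [476.0, 213.8, 59.7]
tcp_rot: [-2.428, -1.987, -0.002]
force: [-1.4, 0.0, 1.7]
width: 0.159
gripper_force: 31.5
```

```bash
python3 m.py; python3 -c "
from h import *
print(ctrl.read_state()['moment'])"
```

```text
t 43.2 pos [476.  213.8  59.7] y-yaw -11.4 z [-0.002  0.004 -1.   ] q [-0.96  0.63  0.6   2.01 -0.57  0.68 -0.19] F [-1.4  0.   1.7] w 14.0 gf 31.5
mag rep [-14.   76.6  59.7] tip [-14.1  76.6  79.7] zmag [ 0.  0. -1.] zx 0.003
[ 0.1388329   0.27224291 -0.63569281]
```

Request:
arm_command(jaw=[0.8,0.8,0.8,0.8,0.8,0.8,0.8], linear=[[0,0,-0.3],[0,0,-0.3],[0,0,-0.3],[0,0,-0.3],[0,0,-0.2],[0,0,-0.1],[0,0,0]], twist=[[0,0,0],[0,0,0],[0,0,0],[0,0,0],[0,0,0],[0,0,0],[0,0,0]])

```text
clock: 43.78
ee_pos: [476.9, 213.8, 46.2]
tcp_rot: [-2.424, -1.991, -0.004]
force: [-6.1, -1.1, 27.2]
width: 0.158
gripper_force: 30.7
```

```bash
python3 m.py; python3 -c "
from h import *
print(ctrl.read_state()['moment'])"
```

```text
t 43.8 pos [476.9 213.8  46.2] y-yaw -11.2 z [-0.001  0.005 -1.   ] q [-0.95  0.65  0.58  2.01 -0.59  0.65 -0.17] F [-6.1 -1.1 27.2] w 13.9 gf 30.7
mag rep [-13.7  75.8  46.2] tip [-13.8  75.7  66.2] zmag [ 0.  0. -1.] zx 0.005
[-0.18973271  1.43258503 -0.46224379]
```

Request:
arm_command(jaw=[3,3,3,3,3,3,3,3,3,3,3], linear=[[0,0,0.1],[0,0,0],[0,0,0],[0,0,2],[0,0,3],[0,0,4],[0,0,4],[0,0,0],[0,0,0],[0,0,0],[0,0,0]], twist=[[0,0,0],[0,0,0],[0,0,0],[0,0,0],[0,0,0],[0,0,0],[0,0,0],[0,0,0],[0,0,0],[0,0,0],[0,0,0]])

```text
clock: 44.7
ee_pos: [474.8, 213.1, 174.0]
tcp_rot: [-2.423, -1.993, 0.003]
force: [-0.5, -0.4, 0.0]
width: 0.339
gripper_force: 0.0
```

```bash
python3 m.py; python3 look.py
python3 - <<'E'
from h import *
d=snap('wrist','wz.png');a=cv2.imread('pics/wz.png')[40:300,180:460]
q=proj(d,[wld(-16,75,80),wld(-35,75,80),wld(3,75,80)])
e=snap('scene','sz.png');b=cv2.imread('pics/sz.png')[125:255,90:290]
a=cv2.resize(a,(400,371),interpolation=2);b=cv2.resize(b,(400,260),interpolation=2)
cv2.imwrite('pics/cz.png',np.hstack([cv2.copyMakeBorder(a,0,0,0,0,0),cv2.copyMakeBorder(b,0,111,0,0,0)]))
E
```

```text
t 44.7 pos [474.8 213.1 174. ] y-yaw -11.1 z [-0.004  0.002 -1.   ] q [-1.09  0.46  0.76  1.95 -0.4   0.9  -0.32] F [-0.5 -0.4  0. ] w 29.8 gf 0.0
mag rep [-14.9  77.6 174. ] tip [-14.9  77.6 194. ] zmag [ 0.  0. -1.] zx 0.0
t 44.7 pos [474.8 213.1 174. ] y-yaw -11.1 z [-0.004  0.002 -1.   ] q [-1.09  0.46  0.76  1.95 -0.4   0.9  -0.32] F [-0.5 -0.4  0. ] w 29.8 gf 0.0
scene [ 513.6 -204.4] 9.6 [149. 334.]
   4593.0 10.7 121.4 [-46.  57.] [ 95. 146.]
   4658.25 7.9 56.7 [-49.  54.] [31. 82.]
   9728.5 7.6 -31.8 [-50.  53.] [-86.  23.]
side [ 505.6 -210.7] 9.6 [144. 337.]
   21149.5 8.7 28.4 [-47.  55.] [-87. 145.]
```

View pics/cz.png

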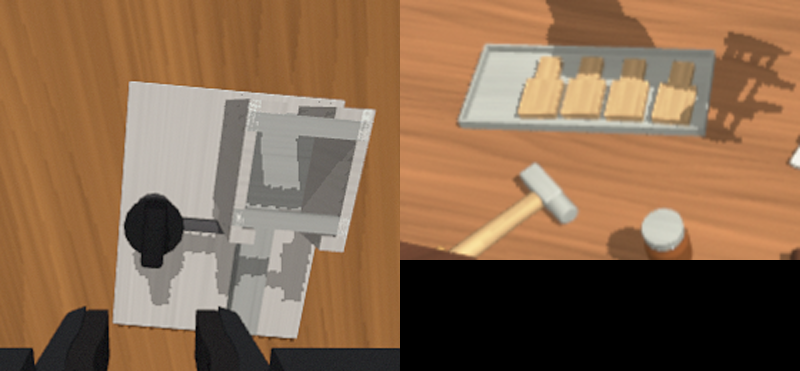

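The left crop shows the magazine empty, the gate bar across the mouth at (205,225) and the knob bar along the magazine's x. The right crop shows four pins lying flat side by side in the tray, and the jar still standing.

```bash
python3 -c "
from station import ctrl
print(ctrl.sign_off())"
```

```text
the job is handed in; nothing more can be done
None
```

The job is handed in at about 45 s: I unlocked the magazine, drew its three pins out and laid them flat beside the one already in the tray, then locked it again; the last picture shows the jar standing, but I did not check the bottle again.

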